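# Gauge the soil crusher's jaw gap and sort the sample jars

## Task

Get the soil crusher ready for the next batch: try the gauge leaves in its jaw gap, pushing each fully down, from the thinnest up and without skipping any, stand each one that slips in freely in the grey caddy, and stop at the first that binds (the dial's needle moves into the green, never the red), leaving that leaf in the jaws and the thicker ones untouched in the rack. Put every green-tagged sample jar upright in the green-striped tray and every red-tagged one in the red-striped tray. Leave the other things on the bench where they are.

Things in the scene. Friction and masses are not known exactly. Their poses are not given: they have to be found in the camera images.
- crusher: Blue bench jaw crusher, fixed. Its feed mouth is a vertical gap, open above, between two dark steel jaws 80 mm wide (own y) whose tops are 98 mm above the table. Origin: on the table, right under the middle of the FIXED jaw's face; own x points across the gap to the sprung jaw. The housing behind the sprung jaw reaches to x = 205 mm; its dial is 111 mm high.
- gap_floor (a point): Foot of the fixed jaw's face, mid-width, on the gap's floor, 30 mm above the table; axes as the crusher's. The gap's width is unknown: 10, 14 or 18 mm, so leaf 1 always slips in freely and leaf 4 never does.
- jaw_lip (a point): Point on the fixed jaw's face, mid-width, 78 mm above the table: below it the face is upright, above it slopes back 7 mm. The sprung jaw's edge slopes back 10 mm from 74 mm up. It yields with 2 N plus 0.45 N per mm: a leaf set down along the fixed jaw, about 1 mm off it, slides in and pushes the sprung jaw back if thicker than the gap. The jaws are oiled steel (slippery); pressing takes under 15 N.
- needle (a joint): Red needle of the white dial on the crusher's housing: 0 rad with the sprung jaw at rest (black tick), 0.25 rad per mm that the jaw is pushed back. A leaf that slips in freely, let go, leaves it at 0; the first that binds brings it to about 0.5 rad, in the green band (0.25 to 0.85); one size thicker than that, to 1.5 rad, in the red (beyond 1.15).
- leaf_rack: Fixed wooden rack, 70 mm (own x) by 240 mm (y), 48 mm high, with four slots 40 mm deep in a row along y that hold the gauge leaves upright; leaves 1 to 4 at y = -87, -29, 29, 87 mm, their thickness along x. Origin: centre of its underside.
- caddy: Fixed grey open box for leaves that slipped through: 70 mm (own x) by 165 mm (y), 50 mm high, walls and floor 5 mm, two thin walls make three compartments about 48 mm along y and 60 mm along x, centred at y = -53, 0, 53 mm. A leaf stands in it blade down, its width along x or y, and may lean. Origin: centre of its underside.
- leaf_1: Gauge leaf 1 of 4 (thinnest), white head. Steel blade 8 mm thick (own x), 40 mm wide (y), 80 mm long (z), under a grip head 20 mm thick (x), 50 mm wide (y), 40 mm tall that spans z = 80 to 120 mm. Origin: centre of the blade's lower end; z up. Starts upright in slot 1 of the leaf rack, blade end 8 mm above the table, held with 1.5 mm play each side. Mass 128 g.
- leaf_2: Gauge leaf 2 of 4 (second), yellow head. Steel blade 12 mm thick (own x), 40 mm wide (y), 80 mm long (z), under a grip head 20 mm thick (x), 50 mm wide (y), 40 mm tall that spans z = 80 to 120 mm. Origin: centre of the blade's lower end; z up. Starts upright in slot 2 of the leaf rack, blade end 8 mm above the table, held with 1.5 mm play each side. Mass 152 g.
- leaf_3: Gauge leaf 3 of 4 (third), blue head. Steel blade 16 mm thick (own x), 40 mm wide (y), 80 mm long (z), under a grip head 20 mm thick (x), 50 mm wide (y), 40 mm tall that spans z = 80 to 120 mm. Origin: centre of the blade's lower end; z up. Starts upright in slot 3 of the leaf rack, blade end 8 mm above the table, held with 1.5 mm play each side. Mass 176 g.
- leaf_4: Gauge leaf 4 of 4 (thickest), black head. Steel blade 20 mm thick (own x), 40 mm wide (y), 80 mm long (z), under a grip head 20 mm thick (x), 50 mm wide (y), 40 mm tall that spans z = 80 to 120 mm. Origin: centre of the blade's lower end; z up. Starts upright in slot 4 of the leaf rack, blade end 8 mm above the table, held with 1.5 mm play each side. Mass 200 g.
- jar_green_1: Screw-capped soil-sample jar with a green tag disc on its white cap and a green band; smooth upright cylinder 54 mm across, 58 mm tall, 100 to 200 g. Origin: centre of its underside, z up. May be absent.
- jar_green_2: Screw-capped soil-sample jar with a green tag disc on its white cap and a green band; smooth upright cylinder 54 mm across, 58 mm tall, 100 to 200 g. Origin: centre of its underside, z up. May be absent.
- jar_green_3: Screw-capped soil-sample jar with a green tag disc on its white cap and a green band; smooth upright cylinder 54 mm across, 58 mm tall, 100 to 200 g. Origin: centre of its underside, z up. May be absent.
- jar_red_1: Screw-capped soil-sample jar with a red tag disc on its white cap and a red band; smooth upright cylinder 54 mm across, 58 mm tall, 100 to 200 g. Origin: centre of its underside, z up. May be absent.
- jar_red_2: Screw-capped soil-sample jar with a red tag disc on its white cap and a red band; smooth upright cylinder 54 mm across, 58 mm tall, 100 to 200 g. Origin: centre of its underside, z up. May be absent.
- tray_green: Fixed white foam tray with green strips for green-tagged jars: outside 96 mm (own x) by 210 mm (y), walls 6 mm thick and 16 mm high, floor 6 mm above the table. Origin: centre of its underside. Room for three jars side by side along y.
- tray_red: Fixed white foam tray with red strips for red-tagged jars: outside 96 mm (own x) by 210 mm (y), walls 6 mm thick and 16 mm high, floor 6 mm above the table. Origin: centre of its underside. Room for three jars side by side along y.
- reagent: Bystander: white reagent jar, 90 mm across, 170 mm tall, loose. Origin: centre of its underside.
- foil_cups: Bystander: aluminium cup, 70 mm across, 60 mm tall, loose. Origin: centre of its underside.
- spare_vial: Bystander: plain white vial, 30 mm across, 50 mm tall, untagged, loose, between the crusher and the leaf rack. Origin: centre of its underside.
- brush: Bystander: blue hand brush lying near the table's left front. Origin: underside.
Mind the look-alikes: they are no part of the job. What is shaped like the leaf_3 but orange is not meant. Leave any orange look-alike of the jar_green_3 alone.

How it is judged:
By the outcome, as a careful person would: the job done as asked, in the order asked, and still so for the second after the job is handed in, with the robot touching nothing.
Of jar_green_1, jar_green_2, jar_green_3, jar_red_1, jar_red_2 only 3 to 5 are there at a start; the rules pass over those that are not, and their reading is None.
At some moment in a run one of jar_green_1, jar_green_2, jar_green_3, jar_red_1, jar_red_2 may be knocked a few centimetres aside while the robot is not near it.
It also fails if it takes over 210 s, if anything falls off the work surface, if the arm or the gripper's body presses on something with over 40 N, if the wrist force passes 120 N, or if a joint passes its speed limit or range.

## Robot

A 7-joint arm with a two-finger parallel gripper is mounted at the origin on the work surface. World frame = base frame: x ahead of the robot, y to its left, z up, the work surface at z = 0. Lengths are in m, angles in degrees, forces in N, time in s.
With the tool pointing down it reaches from about 0.425 to 0.875 m from the base axis. Payload 4.7 kg.
Tool frame: the origin (TCP) lies between the finger pads; the fingertips stand 22 mm ahead of it and the grasp point (between the pads) lies 3 mm ahead of it; z points along the fingers, y is the line along which they close (so a half turn about z gives the same grasp; the last joint's range is limited). The gripper opens to 87 mm and grips with 3 to 60 N. Pads are 19 mm wide; open, the fingers measure 117 mm over their backs; the gripper's body (75 mm by 190 mm) begins 51 mm behind the grasp point.
Start: joints at [-74.364, 18.392, -4.016, 83.108, 1.295, 78.541, -3.26], TCP at [0.166, 0.628, 0.245] pointing down, gripper open.
Joint ranges: [-163.93, 163.93], [-17.29, 119.83], [-79.2, 71.16], [3.27, 140.29], [-89.18, 269.18], [5.43, 117.66], [-154.24, 154.24]. Speed limits (degrees/s): [147.25, 147.25, 180, 180, 180, 180, 180].

## Interface

Orientations are given as [roll, pitch, yaw] about the fixed x, y, z axes, in that order (R = Rz(yaw) Ry(pitch) Rx(roll)).
In Python, from cell import env gives the robot as it stands.
- The arm moves only by the tool drive_tool, never from a script. Its argument "moves" is a list of rows, each a list of 3 entries, a list of its own where there are three numbers: the shift along the tool's x, y, z in mm, then the turn, a rotation vector about the tool's x, y, z in rad, then the closure, from 0 (fully open) to 1 (shut). In form: [[[x, y, z], [wx, wy, wz], jaw], ...]. A call has 1 to 12 rows; each row shifts and turns the commanded pose from where the row before left it, along the tool's axes as they then stand; what a row does not reach is not made up. A row lasts 1/12 s, in which the tool goes at most 41.7 mm and 7.16 degrees, less where a joint would pass 70% of its speed; a pose out of reach is approached as far as the arm can. A call with a gripper value outside its range is refused whole. The fingers move at their own pace and stop on an object; "newtons" is the grip in N (left out, the last holds). Time passes only in rows, so rows that do not move let the fingers close. It gives the time, the measured TCP pose, the force, the opening and the grip force at its end, in the units of the state.
- env.get_obs(): the state, without advancing time (a new reading comes with each control period).
- env.read_camera(name): name is "scene" or "top" or "wrist"; returns (picture, depth): 384x512x3 uint8, blue, green, red; 384x512 float32, m along the optical axis (not along the pixel's ray), 0 where there is no reading.
- env.get_calibration(name): a dict with "fx", "fy", "cx", "cy" (pixels), "T" (4x4, takes a point from camera to world coordinates). Camera axes: x right, y down, z forward; pixel columns grow to the right and rows downward; lengths in m; the calibration is good to about 2 mm. A picture is of the moment at which its call begins: read the wrist's pose just before it. get_calibration takes no time and is no camera call; for the wrist camera it gives the pose at the moment of the call.
- env.sign_off(): hands the job in; it is judged then, once.
The state is a dict: "time_s": time; "qpos": joint angles; "joint_velocities": joint speeds; "effort": joint torques, N m; "tool_pos": TCP position; "tool_rot": TCP orientation; "force": force on the tool from outside, world axes, zero at the start; "wrist_torque": the same for the moment, N m; "grip_width": finger opening in m; "grasp_force": force on a finger pad.
Only numpy, scipy, OpenCV 4.12 (cv2) and the standard library are available. Lean on these libraries where they do the work, as an engineer would, in place of code of your own. Each camera call takes 0.05 s, during which the arm holds its last target. There are 200 camera calls.

## Working session

There is one attempt and no reset: what is moved stays moved. The work goes in short steps, Python scripts to look and compute and a tool call to move; the robot and the scene stay as the last step left them, time stands still between calls to the robot, and variables do not carry over. Pictures are saved under pics/ and viewed, at most 14 in all, crops included, and the job is handed in when it is done.

Besides the shell and the picture viewer there is one more tool, called after "Emit:" as name([rows], argument=value, ...), one row to a line, values as JSON. drive_tool: Moves the arm, as the interface text tells. Its arguments: {"type":"object","properties":{"moves":{"type":"array"},"newtons":{"type":"number"}},"required":["moves"]}

```bash
mkdir -p pics; python3 - <<'E'
from cell import env
import cv2,numpy as np
for n in("top","scene"):
    p,d=env.read_camera(n); cv2.imwrite(f"pics/{n}0.png",p); np.save(f"{n}0.npy",d); c=env.get_calibration(n);print(n,c)
o=env.get_obs();print(o)
E
```

```text
top {'fx': 468.1568269637124, 'fy': 468.1568269637124, 'cx': 255.71376567916883, 'cy': 192.3212036102534, 'T': array([[ 0.02153509, -0.99673212,  0.07785444,  0.35289135],
       [-0.99975982, -0.02115265,  0.00573363, -0.05049684],
       [-0.00406807, -0.07795922, -0.99694825,  1.46609298],
       [ 0.        ,  0.        ,  0.        ,  1.        ]])}
scene {'fx': 452.80680742435163, 'fy': 452.80680742435163, 'cx': 248.63387024351906, 'cy': 186.38752106837654, 'T': array([[ 0.29465137,  0.71848708, -0.63004514,  1.38637079],
       [ 0.95540645, -0.23492564,  0.17890906, -0.27711882],
       [-0.01946991, -0.654665  , -0.75566836,  1.17351977],
       [ 0.        ,  0.        ,  0.        ,  1.        ]])}
{'time_s': 0.1, 'qpos': array([-74.36310075,  18.43203704,  -4.01778027,  83.1673987 ,
         1.29444305,  78.54018815,  -3.26180419]), 'joint_velocities': array([ 0.04006446, -0.07623518,  0.0929539 , -0.1314526 , -0.02001424,
        0.10873835, -0.09665294]), 'effort': array([-4.68787839e-04, -4.92573380e+01, -4.06187866e-01, -3.13402712e+01,
       -6.41676807e-02,  3.95383523e-02,  7.10427480e-05]), 'tool_pos': array([0.16626182, 0.62791086, 0.24360711]), 'tool_rot': array([-1.79905585e+02,  4.18305580e-03,  1.65172906e+02]), 'force': array([ 0.61102736, -0.37315003,  0.00959006]), 'wrist_torque': array([-0.00748901, -0.03716337,  0.01833926]), 'grasp_force': 0.0, 'grip_width': 0.08710456986769473}
```

```bash
python3 - <<'E'
import cv2
for n in("top","scene"): cv2.imwrite(f"pics/{n}0b.png",cv2.resize(cv2.imread(f"pics/{n}0.png"),(800,600),interpolation=cv2.INTER_CUBIC))
E
```

```text
(no output)
```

View pics/top0b.png

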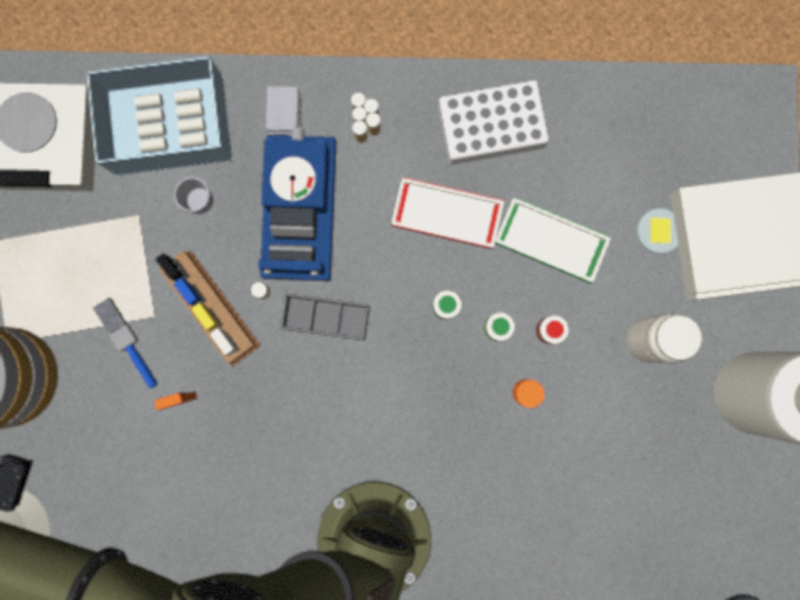

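View pics/scene0b.png

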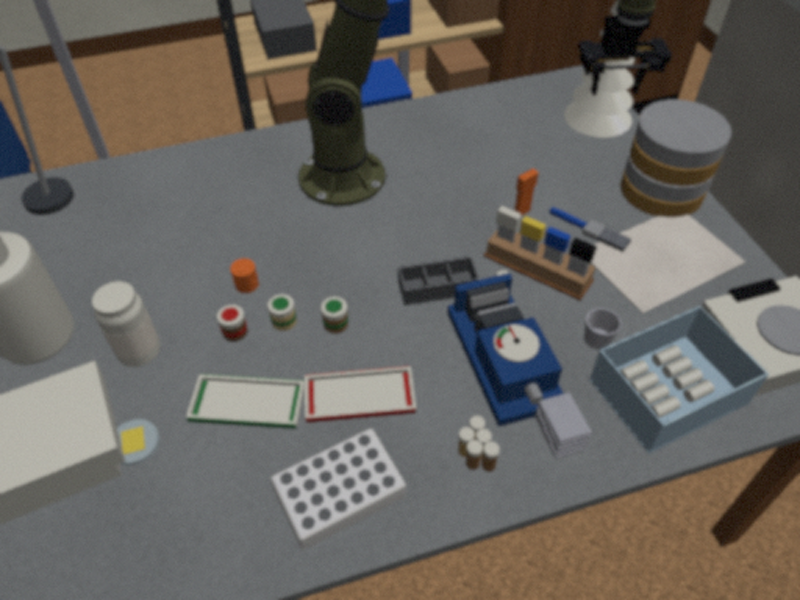

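```bash
cat > h.py <<'E'
import cv2,numpy as np
from cell import env
def ray(c,uv,z):
    T=c["T"];uv=np.atleast_2d(np.asarray(uv,float))
    r=np.c_[(uv[:,0]-c["cx"])/c["fx"],(uv[:,1]-c["cy"])/c["fy"],np.ones(len(uv))]@T[:3,:3].T
    return T[:3,3]+r*((z-T[2,3])/r[:,2])[:,None]
def cloud(c,d):
    v,u=np.indices(d.shape);T=c["T"]
    return np.stack([(u-c["cx"])/c["fx"]*d,(v-c["cy"])/c["fy"]*d,d],-1)@T[:3,:3].T+T[:3,3]
def proj(c,P):
    q=(np.atleast_2d(P)-c["T"][:3,3])@c["T"][:3,:3]
    return np.c_[q[:,0]/q[:,2]*c["fx"]+c["cx"],q[:,1]/q[:,2]*c["fy"]+c["cy"]]
def blobs(p,lo,hi,amin=20):
    m=cv2.inRange(cv2.cvtColor(p,cv2.COLOR_BGR2HSV),np.array(lo),np.array(hi))
    n,l,s,ce=cv2.connectedComponentsWithStats(m)
    return [(s[i,4],ce[i],cv2.minAreaRect(np.argwhere(l==i)[:,::-1].astype(np.float32)),l==i) for i in range(1,n) if s[i,4]>=amin]
E
python3 - <<'E'
from h import *
np.set_printoptions(precision=4,suppress=True)
p=cv2.imread("pics/top0.png");d=np.load("top0.npy");c=env.get_calibration("top")
C=cloud(c,d)
print("table z",np.median(C[210:230,250:400,2]), "depth missing",(d==0).mean())
for n,lo,hi,z in [("green",(45,90,40),(85,255,255),.058),("red",(0,130,80),(6,255,255),.058),("orange",(7,150,120),(18,255,255),.058),("yellow",(22,120,120),(33,255,255),.128),("blue",(105,150,40),(125,255,255),.128),("wood",(5,60,60),(20,160,255),.048)]:
    for a,ce,r,m in blobs(p,lo,hi,25):
        if 50<ce[1]<300: print(n,a,ce.round(1),ray(c,ce,z)[0],"size",np.round(r[1],1),"ang",round(r[2],1),"z",np.median(C[m][:,2]).round(3),"box",ray(c,cv2.boxPoints(r),z)[:,:2].round(3).tolist())
E
```

```text
table z -0.0011140025622954353 depth missing 0.0038197835286458335
green 33 [325.4 141.8] [ 0.6214 -0.251   0.058 ] size [ 1.4 21.9] ang 22.6 z 0.005 box [[0.59, -0.236], [0.653, -0.261], [0.652, -0.265], [0.589, -0.24]]
green 48 [380.6 164.9] [ 0.5543 -0.4186  0.058 ] size [ 2.  22.8] ang 21.8 z 0.006 box [[0.524, -0.403], [0.589, -0.429], [0.587, -0.435], [0.521, -0.409]]
green 77 [285.9 194.4] [ 0.4586 -0.1336  0.058 ] size [9. 9.] ang 90.0 z 0.057 box [[0.471, -0.119], [0.472, -0.146], [0.445, -0.146], [0.444, -0.119]]
green 77 [320.  208.4] [ 0.4183 -0.2368  0.058 ] size [9. 8.] ang 90.0 z 0.058 box [[0.431, -0.225], [0.432, -0.249], [0.405, -0.249], [0.404, -0.225]]
red 49 [257.1 129.1] [ 0.6562 -0.0425  0.058 ] size [ 2.  22.8] ang 13.2 z 0.006 box [[0.623, -0.032], [0.692, -0.047], [0.69, -0.053], [0.621, -0.038]]
red 50 [314.9 142.3] [ 0.6192 -0.2191  0.058 ] size [ 2.  23.8] ang 12.5 z 0.006 box [[0.583, -0.209], [0.655, -0.224], [0.654, -0.229], [0.582, -0.215]]
red 85 [354.6 210.4] [ 0.4145 -0.3408  0.058 ] size [9. 9.] ang 90.0 z 0.058 box [[0.428, -0.327], [0.428, -0.35
[... 1282 characters left out ...]
.048 ] size [13.8  3.4] ang 53.1 z 0.049 box [[0.515, 0.43], [0.522, 0.422], [0.488, 0.395], [0.482, 0.403]]
wood 501 [ 10.7 241.1] [0.3001 0.6944 0.048 ] size [62. 20.] ang 90.0 z 0.127 box [[0.393, 0.733], [0.395, 0.672], [0.209, 0.661], [0.207, 0.721]]
wood 430 [ 27. 240.] [0.3045 0.6452 0.048 ] size [60. 25.] ang 90.0 z 0.028 box [[0.391, 0.699], [0.393, 0.623], [0.213, 0.613], [0.211, 0.688]]
wood 77 [338.1 251.3] [ 0.291  -0.2937  0.048 ] size [19. 20.] ang 90.0 z 0.016 box [[0.318, -0.263], [0.32, -0.323], [0.263, -0.324], [0.261, -0.264]]
wood 75 [111.  255.5] [0.2636 0.3891 0.048 ] size [ 8.  27.6] ang 74.1 z 0.086 box [[0.264, 0.431], [0.288, 0.352], [0.265, 0.344], [0.241, 0.423]]
```

Emit:
drive_tool([
  [[-31.7,-21.7,-13],[0,0,0],0],
  [[-31.7,-21.7,-13],[0,0,0],0],
  [[-31.7,-21.7,-13],[0,0,0],0],
  [[-31.7,-21.7,-13],[0,0,0],0],
  [[-31.7,-21.7,-13],[0,0,0],0],
  [[-31.7,-21.7,-13],[0,0,0],0],
  [[-31.7,-21.7,-13],[0,0,0],0],
  [[-31.7,-21.7,-13],[0,0,0],0],
  [[-31.7,-21.7,-13],[0,0,0],0],
  [[-31.7,-21.7,-13],[0,0,0],0],
  [[-31.7,-21.7,-13],[0,0,0],0],
  [[-31.7,-21.7,-13],[0,0,0],0],
])

```text
time_s: 1.1
tool_pos: [0.4682, 0.2775, 0.401]
tool_rot: [180.0, -0.0, 165.2]
force: [-0.2, -0.1, 0.8]
grip_width: 0.0872
grasp_force: 0.0
```

Emit:
drive_tool([
  [[0,0,0],[0,0,0.12],0],
  [[0,0,0],[0,0,0.12],0],
  [[0,0,0],[0,0,0.12],0],
  [[0,0,0],[0,0,0.12],0],
  [[0,0,0],[0,0,0.12],0],
  [[0,0,0],[0,0,0.12],0],
  [[0,0,0],[0,0,0.12],0],
  [[0,0,0],[0,0,0.12],0],
  [[0,0,0],[0,0,0.12],0],
  [[0,0,0],[0,0,0.12],0],
  [[0,0,0],[0,0,0.11],0],
  [[0,0,0],[0,0,0],0],
])

```text
time_s: 2.1
tool_pos: [0.4673, 0.2792, 0.4001]
tool_rot: [-180.0, 0.0, 90.0]
force: [0.0, 0.6, -0.6]
grip_width: 0.0872
grasp_force: 0.0
```

```bash
python3 - <<'E'
from h import *
np.set_printoptions(precision=4,suppress=True)
o=env.get_obs();print(o["time_s"],o["tool_pos"],o["tool_rot"],o["qpos"])
c=env.get_calibration("wrist");p,d=env.read_camera("wrist");np.savez("w1.npz",p=p,d=d,**c);print(c)
cv2.imwrite("pics/w1.png",cv2.resize(p,(800,600),interpolation=cv2.INTER_CUBIC))
E
```

```text
2.1 [0.4673 0.2792 0.4001] [-179.9662    0.0285   89.9596] [-49.6124   3.5395  17.008   83.2391  -1.0308  93.4191 -32.736 ]
{'fx': 338.4668991608485, 'fy': 338.4668991608485, 'cx': 252.51590997765436, 'cy': 191.8420901447162, 'T': array([[ 1.    , -0.0014, -0.0003,  0.4669],
       [-0.0015, -0.9707, -0.2401,  0.3427],
       [ 0.    ,  0.2401, -0.9707,  0.5403],
       [ 0.    ,  0.    ,  0.    ,  1.    ]])}
```

View pics/w1.png

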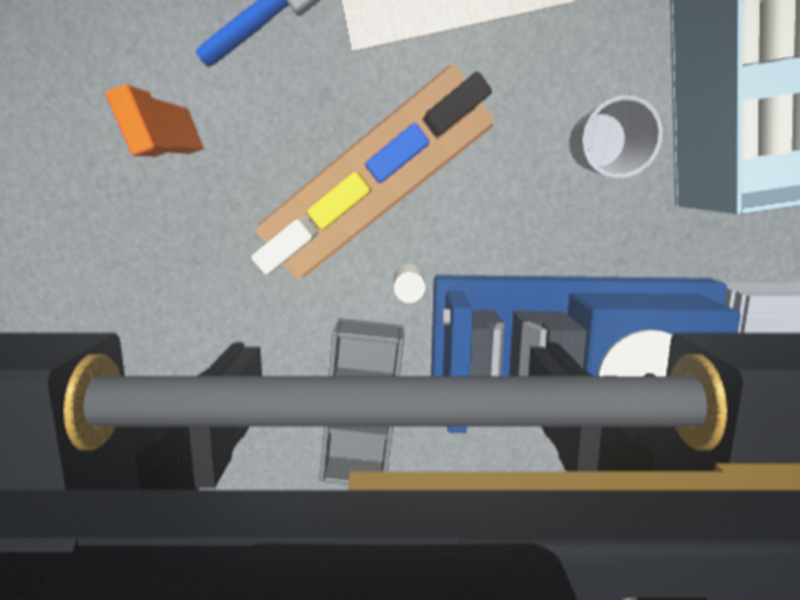

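```bash
python3 - <<'E'
from h import *
np.set_printoptions(precision=4,suppress=True)
w=np.load("w1.npz");p=w["p"];d=w["d"];c=dict(fx=w["fx"],fy=w["fy"],cx=w["cx"],cy=w["cy"],T=w["T"])
C=cloud(c,d);Z=C[...,2]
u8=lambda m:m.astype(np.uint8)
def show(n,m,z,amin=60):
    k,l,s,ce=cv2.connectedComponentsWithStats(u8(m))
    for i in range(1,k):
        if s[i,4]<amin: continue
        q=C[l==i]
        r=cv2.minAreaRect((q[:,:2]*1000).astype(np.float32))
        px=np.argwhere(l==i)[:,::-1]
        r2=cv2.minAreaRect((ray(c,px,z)[:,:2]*1000).astype(np.float32))
        print(n,s[i,4],ce[i].round(0),"zmed",np.median(q[:,2]).round(4),"depthrect",[np.round(x,1) for x in r],"planerect",[np.round(x,1) for x in r2])
R=np.zeros(Z.shape,bool);R[0:205,:]=1
show("head",R&(Z>.118)&(Z<.135),.128)
show("racktop",R&(Z>.04)&(Z<.055),.048,200)
show("low",R&(Z>.025)&(Z<.065),.05,60)
E
```

```text
head 795 [293.  65.] zmed 0.1278 depthrect [array([513.8, 390.8]), array([50.2, 20. ]), np.float64(38.1)] planerect [array([513.2, 390.2]), array([50.4, 19.8]), np.float64(38.1)]
head 679 [82. 76.] zmed 0.1197 depthrect [array([266.3, 379.2]), array([20. , 49.2]), np.float64(18.4)] planerect [array([270.8, 378.5]), array([19.4, 48.3]), np.float64(17.9)]
head 730 [254.  97.] zmed 0.1277 depthrect [array([468.2, 354.9]), array([49.9, 19.9]), np.float64(38.3)] planerect [array([468.2, 354.8]), array([49.5, 19.8]), np.float64(38.2)]
head 691 [216. 128.] zmed 0.1277 depthrect [array([422.8, 319.3]), array([49.8, 20. ]), np.float64(38.1)] planerect [array([423.2, 319.4]), array([49.8, 19.8]), np.float64(38.2)]
head 662 [180. 157.] zmed 0.1276 depthrect [array([377.3, 283.5]), array([49.8, 20. ]), np.float64(38.2)] planerect [array([378.2, 284.2]), array([50.8, 19.8]), np.float64(38.2)]
racktop 813 [448.  65.] zmed 0.0477 depthrect [array([735.4, 394.5]), array([  3.2, 177.2]), np.float64(8.9)] planerect [array([735.2, 394. ]), array([  9.5, 175.4]), np.float64(7.9)]
racktop 1358 [492.  19.
[... 1979 characters left out ...]
.  81.] zmed 0.0459 depthrect [array([272.9, 379. ]), array([42.9, 15.4]), np.float64(86.7)] planerect [array([274.7, 380.1]), array([24.3, 44. ]), np.float64(3.3)]
low 155 [493. 124.] zmed 0.0456 depthrect [array([812.3, 320.2]), array([67.8,  0.6]), np.float64(8.6)] planerect [array([808.1, 320.1]), array([52. ,  5.9]), np.float64(8.5)]
low 355 [261. 182.] zmed 0.0497 depthrect [array([480.1, 235. ]), array([28.2, 28.4]), np.float64(89.0)] planerect [array([480.1, 237. ]), array([31.8, 28.2]), np.float64(89.9)]
low 4236 [387. 190.] zmed 0.0308 depthrect [array([685.7, 217.4]), array([358.9,  42. ]), np.float64(0.2)] planerect [array([680.2, 222.2]), array([ 39.9, 351.5]), np.float64(89.9)]
```

Emit:
drive_tool([
  [[31,13,0],[0,0,0],0],
  [[31,13,0],[0,0,0],0],
  [[31,13,0],[0,0,0],0],
  [[31,13,0],[0,0,0],0],
  [[31,13,0],[0,0,0],0],
  [[31,13,0],[0,0,0],0],
  [[0,0,0],[0,0,0],0],
  [[0,0,0],[0,0,0],0],
])

```text
time_s: 2.82
tool_pos: [0.5448, 0.4676, 0.3966]
tool_rot: [-179.8, 0.2, 90.4]
force: [0.1, -1.3, 0.2]
grip_width: 0.0867
grasp_force: 0.0
```

```bash
python3 - <<'E'
from h import *
np.set_printoptions(precision=4,suppress=True)
o=env.get_obs();print(o["time_s"],o["tool_pos"],o["tool_rot"])
c=env.get_calibration("wrist");p,d=env.read_camera("wrist");np.savez("w2.npz",p=p,d=d,**c)
cv2.imwrite("pics/w2.png",cv2.resize(p,(800,600),interpolation=cv2.INTER_CUBIC))
E
```

```text
2.8167 [0.5448 0.4676 0.3966] [-179.7878    0.2095   90.4301]
```

View pics/w2.png

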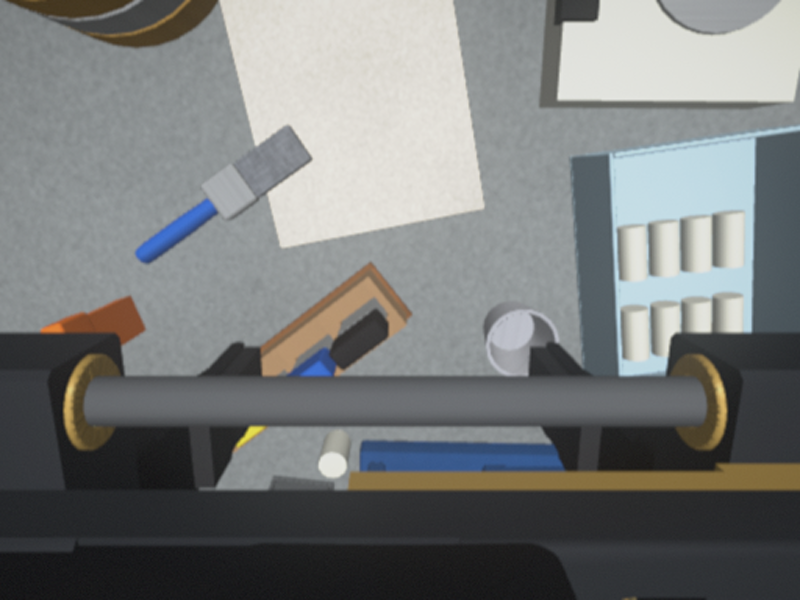

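Emit:
drive_tool([
  [[-37,1,0],[0,0,0],0],
  [[-37,1,0],[0,0,0],0],
  [[-37,1,0],[0,0,0],0],
  [[-37,1,0],[0,0,0],0],
  [[-37,1,0],[0,0,0],0],
  [[-37,1,0],[0,0,0],0],
  [[-37,1,0],[0,0,0],0],
  [[-37,1,0],[0,0,0],0],
  [[-37,1,0],[0,0,0],0],
  [[-37,1,0],[0,0,0],0],
  [[0,0,0],[0,0,0],0],
  [[0,0,0],[0,0,0],0],
])

```text
time_s: 3.87
tool_pos: [0.5553, 0.0907, 0.4026]
tool_rot: [179.8, -0.1, 89.8]
force: [0.0, 1.3, 0.0]
grip_width: 0.0871
grasp_force: 0.0
```

```bash
python3 - <<'E'
from h import *
np.set_printoptions(precision=4,suppress=True)
o=env.get_obs();print(o["time_s"],o["tool_pos"],o["tool_rot"])
c=env.get_calibration("wrist");p,d=env.read_camera("wrist");np.savez("w3.npz",p=p,d=d,**c)
cv2.imwrite("pics/w3.png",cv2.resize(p,(800,600),interpolation=cv2.INTER_CUBIC))
E
```

```text
3.8667 [0.5553 0.0907 0.4026] [179.8295  -0.1088  89.7702]
```

View pics/w3.png

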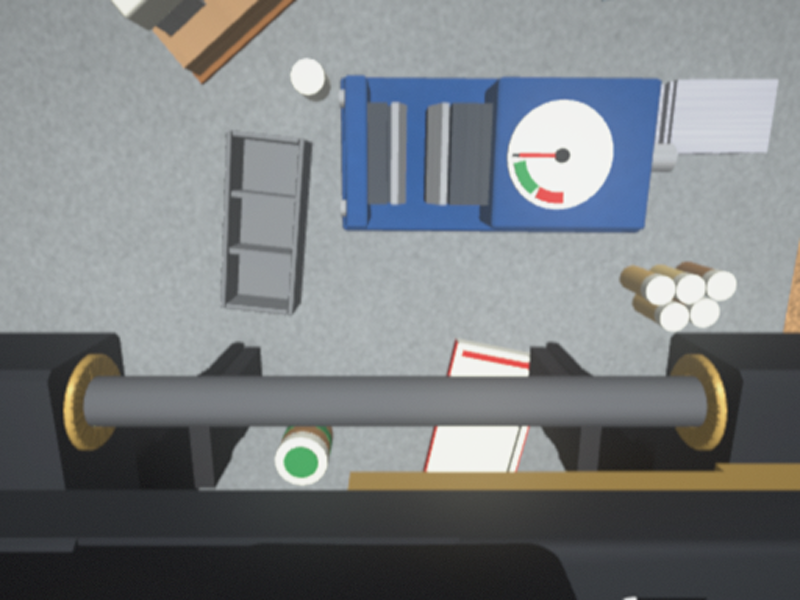

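```bash
python3 - <<'E'
from h import *
np.set_printoptions(precision=4,suppress=True,linewidth=200)
w=np.load("w3.npz");p=w["p"];d=w["d"];c=dict(fx=w["fx"],fy=w["fy"],cx=w["cx"],cy=w["cy"],T=w["T"])
C=cloud(c,d);Z=C[...,2]
for r in(72,98,124): print(r,[tuple((C[r,u]*1000).round(0).astype(int)[[0,1,2]]) for u in range(215,320)])
def rect(n,m,lo):
    k,l,s,ce=cv2.connectedComponentsWithStats(m.astype(np.uint8))
    for i in range(1,k):
        if s[i,4]>=lo: print(n,s[i,4],ce[i].round(),np.median(C[l==i][:,2]).round(4),[np.round(x,1) for x in cv2.minAreaRect((C[l==i][:,:2]*1000).astype(np.float32))])
M=np.zeros(Z.shape,bool);M[30:205,130:440]=1
rect("98",M&(Z>.094)&(Z<.1015),60)
rect("top",M&(Z>.106)&(Z<.116),200)
rect("caddy",M&(Z>.043)&(Z<.053),100)
E
```

```text
72 [(np.int64(500), np.int64(209), np.int64(-1)), (np.int64(501), np.int64(209), np.int64(0)), (np.int64(503), np.int64(209), np.int64(-1)), (np.int64(507), np.int64(206), np.int64(26)), (np.int64(508), np.int64(206), np.int64(29)), (np.int64(510), np.int64(206), np.int64(29)), (np.int64(517), np.int64(199), np.int64(99)), (np.int64(519), np.int64(198), np.int64(101)), (np.int64(520), np.int64(198), np.int64(102)), (np.int64(521), np.int64(199), np.int64(100)), (np.int64(522), np.int64(198), np.int64(100)), (np.int64(523), np.int64(199), np.int64(100)), (np.int64(525), np.int64(199), np.int64(100)), (np.int64(526), np.int64(199), np.int64(100)), (np.int64(527), np.int64(199), np.int64(100)), (np.int64(528), np.int64(198), np.int64(100)), (np.int64(530), np.int64(199), np.int64(98)), (np.int64(531), np.int64(198), np.int64(100)), (np.int64(532), np.int64(198), np.int64(101)), (np.int64(533), np.int64(199), np.int64(97)), (np.int64(534), np.int64(199), np.int64(95)), (np.int64(536), np.int64(199), np.int64(96)), (np.int64(537), np.int64(199), np.int64(97)), (np.int64(538), np.int64(199
[... 13370 characters left out ...]
np.int64(100)), (np.int64(641), np.int64(135), np.int64(101))]
98 2175 [233.  96.] 0.0987 [array([532.4, 167.3]), array([118.7,  33.9]), np.float64(89.2)]
98 6054 [371.  97.] 0.0999 [array([700.9, 165.4]), array([119.5, 130.1]), np.float64(89.7)]
98 371 [253.  98.] 0.0967 [array([556.4, 167.1]), array([79.9,  7.2]), np.float64(88.9)]
98 372 [283.  98.] 0.0967 [array([595.2, 166.9]), array([79.8,  7.8]), np.float64(89.5)]
98 1657 [301.  98.] 0.098 [array([617.7, 166.7]), array([79.7, 32.4]), np.float64(89.3)]
caddy 410 [197.  49.] 0.0499 [array([480.8, 233.6]), array([28.9, 29. ]), np.float64(65.9)]
caddy 1344 [166. 142.] 0.0493 [array([431.2, 104.7]), array([164.9,  70.6]), np.float64(83.3)]
```

Emit:
drive_tool([
  [[24.1,-22.2,19],[0,0,0],0],
  [[24.1,-22.2,19],[0,0,0],0],
  [[24.1,-22.2,19],[0,0,0],0],
  [[24.1,-22.2,19],[0,0,0],0],
  [[24.1,-22.2,19],[0,0,0],0],
  [[24.1,-22.2,19],[0,0,0],0],
  [[24.1,-22.2,19],[0,0,0],0],
  [[24.1,-22.2,19],[0,0,0],0],
])

```text
time_s: 4.58
tool_pos: [0.3754, 0.2901, 0.2482]
tool_rot: [180.0, -0.1, 90.3]
force: [0.9, 0.4, -0.4]
grip_width: 0.0875
grasp_force: 0.0
```

Emit:
drive_tool([
  [[0,0,0],[0,0,0.1127],0],
  [[0,0,0],[0,0,0.1127],0],
  [[0,0,0],[0,0,0.1127],0],
  [[0,0,0],[0,0,0.1127],0],
  [[0,0,0],[0,0,0.1127],0],
  [[0,0,0],[0,0,0.1127],0],
  [[0,0,0],[0,0,0.1127],0],
  [[0,0,0],[0,0,0.1127],0],
  [[0,0,0],[0,0,0],0],
  [[0,0,0],[0,0,0],0],
  [[0,0,0],[0,0,0],0],
])

```text
time_s: 5.5
tool_pos: [0.3773, 0.2885, 0.2487]
tool_rot: [-180.0, -0.0, 38.7]
force: [0.3, -0.1, 0.7]
grip_width: 0.0872
grasp_force: 0.0
```

```bash
cat > d.py <<'E'
# usage: d.py x y z yaw(deg)  -> needed shift in tool axes (mm) and turn about tool z (rad)
import sys,numpy as np
from scipy.spatial.transform import Rotation as Ro
from cell import env
x,y,z,yaw=map(float,sys.argv[1:]);o=env.get_obs()
R=Ro.from_euler("xyz",o["tool_rot"],degrees=True).as_matrix()
G=Ro.from_euler("xyz",[180,0,yaw],degrees=True).as_matrix()
print("t",o["time_s"].__round__(2),"pos",o["tool_pos"].round(4),"rot",o["tool_rot"].round(2),"F",o["force"].round(1),"grip",round(o["grip_width"],4),round(o["grasp_force"],1))
e=np.array([x,y,z])-o["tool_pos"]
print("shift now-frame",(R.T@e*1e3).round(1),"final-frame",(G.T@e*1e3).round(1),"turn",Ro.from_matrix(R.T@G).as_rotvec().round(4))
E
python3 d.py .3775 .2837 .116 38.15
```

```text
t 5.5 pos [0.3773 0.2885 0.2487] rot [-1.7999e+02 -2.0000e-02  3.8720e+01] F [ 0.3 -0.1  0.7] grip 0.0872 0.0
shift now-frame [ -2.9   3.9 132.7] final-frame [ -2.8   3.9 132.7] turn [-0.0002 -0.0004  0.0099]
```

Emit:
drive_tool([
  [[-2.8,3.9,30],[0,0,0.01],0],
  [[0,0,30],[0,0,0],0],
  [[0,0,30],[0,0,0],0],
  [[0,0,22],[0,0,0],0],
  [[0,0,12],[0,0,0],0],
  [[0,0,8.7],[0,0,0],0],
  [[0,0,0],[0,0,0],0],
  [[0,0,0],[0,0,0],0],
])

```text
time_s: 6.17
tool_pos: [0.3782, 0.2834, 0.1162]
tool_rot: [-180.0, -0.0, 38.0]
force: [-0.1, 0.1, 0.5]
grip_width: 0.0873
grasp_force: 0.0
```

```bash
python3 d.py .3775 .2837 .116 38.15
```

```text
t 6.17 pos [0.3782 0.2834 0.1162] rot [-1.800e+02 -2.000e-02  3.796e+01] F [-0.1  0.1  0.5] grip 0.0873 0.0
shift now-frame [-0.4 -0.6  0.2] final-frame [-0.4 -0.6  0.2] turn [-0.     -0.0003 -0.0034]
```

Emit:
drive_tool([
  [[0,0,0],[0,0,0],1],
  [[0,0,0],[0,0,0],1],
  [[0,0,0],[0,0,0],1],
  [[0,0,0],[0,0,0],1],
  [[0,0,0],[0,0,0],1],
  [[0,0,0],[0,0,0],1],
  [[0,0,0],[0,0,0],1],
  [[0,0,0],[0,0,0],1],
  [[0,0,0],[0,0,0],1],
  [[0,0,0],[0,0,0],1],
], newtons=35)

```text
time_s: 7.0
tool_pos: [0.378, 0.2831, 0.1158]
tool_rot: [-180.0, 0.0, 37.9]
force: [-0.8, 0.2, 0.6]
grip_width: 0.0283
grasp_force: 0.0
```

Emit:
drive_tool([
  [[0,0,-10],[0,0,0],1],
  [[0,0,-20],[0,0,0],1],
  [[0,0,-30],[0,0,0],1],
  [[0,0,-30],[0,0,0],1],
  [[0,0,-24],[0,0,0],1],
  [[0,0,0],[0,0,0],1],
  [[0,0,0],[0,0,0],1],
])

```text
time_s: 7.58
tool_pos: [0.3787, 0.2836, 0.2316]
tool_rot: [-180.0, -0.2, 37.9]
force: [0.8, -0.1, -1.7]
grip_width: 0.0197
grasp_force: 34.9
```

```bash
python3 d.py .5715 .167 .22 89.3
```

```text
t 7.58 pos [0.3787 0.2836 0.2316] rot [-179.98   -0.2    37.88] F [ 0.8 -0.1 -1.7] grip 0.0197 34.9
shift now-frame [ 80.5 210.4  11.8] final-frame [-114.3  194.2   11.6] turn [ 0.0012 -0.0033 -0.8974]
```

Emit:
drive_tool([
  [[10,30,-8],[0,0,0],1],
  [[10,30,-6],[0,0,0],1],
  [[12,30,0],[0,0,0],1],
  [[12,30,0],[0,0,0],1],
  [[12,30,0],[0,0,0],1],
  [[12,30,0],[0,0,0],1],
  [[12.5,30.4,0],[0,0,0],1],
])

```text
time_s: 8.17
tool_pos: [0.5709, 0.1653, 0.242]
tool_rot: [-179.9, 0.2, 37.9]
force: [0.8, 0.7, -1.6]
grip_width: 0.0195
grasp_force: 34.9
```

Emit:
drive_tool([
  [[0,0,0],[0,0,-0.1122],1],
  [[0,0,0],[0,0,-0.1122],1],
  [[0,0,0],[0,0,-0.1122],1],
  [[0,0,0],[0,0,-0.1122],1],
  [[0,0,0],[0,0,-0.1122],1],
  [[0,0,0],[0,0,-0.1122],1],
  [[0,0,0],[0,0,-0.1122],1],
  [[0,0,0],[0,0,-0.1122],1],
  [[0,0,0],[0,0,0],1],
  [[0,0,0],[0,0,0],1],
  [[0,0,0],[0,0,0],1],
])

```text
time_s: 9.08
tool_pos: [0.5704, 0.1663, 0.2429]
tool_rot: [-179.9, 0.0, 89.1]
force: [-0.3, -0.2, -1.7]
grip_width: 0.0197
grasp_force: 34.9
```

```bash
python3 d.py .5715 .167 .22 89.3; python3 - <<'E'
from h import *
c=env.get_calibration("scene");p,d=env.read_camera("scene");np.savez("s1.npz",p=p,d=d,**c)
u,v=proj(c,[.57,.167,.15])[0].astype(int);print(u,v)
cv2.imwrite("pics/s1.png",cv2.resize(p[v-60:v+60,u-80:u+80],(800,600),interpolation=cv2.INTER_CUBIC))
E
```

```text
t 9.08 pos [0.5704 0.1663 0.2429] rot [-1.7991e+02  4.0000e-02  8.9150e+01] F [-0.3 -0.2 -1.7] grip 0.0197 34.9
shift now-frame [ 0.8  1.2 22.9] final-frame [ 0.8  1.1 22.9] turn [-0.0016  0.0007 -0.0027]
316 179
```

View pics/s1.png

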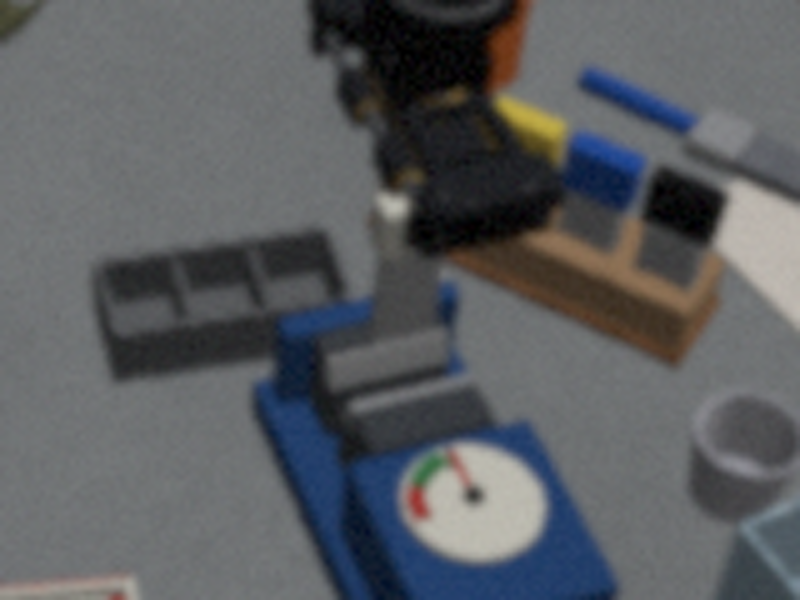

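Emit:
drive_tool([
  [[0.8,1.1,20],[0,0,-0.003],1],
  [[0,0,20],[0,0,0],1],
  [[0,0,14],[0,0,0],1],
  [[0,0,10],[0,0,0],1],
  [[0,0,8],[0,0,0],1],
  [[0,0,8],[0,0,0],1],
  [[0,0,5],[0,0,0],1],
  [[0,0,5],[0,0,0],1],
  [[0,0,0],[0,0,0],1],
  [[0,0,0],[0,0,0],1],
])

```text
time_s: 9.97
tool_pos: [0.5721, 0.1673, 0.1541]
tool_rot: [180.0, -0.0, 89.5]
force: [1.0, -0.5, -1.4]
grip_width: 0.0196
grasp_force: 34.9
```

Emit:
drive_tool([
  [[0,0,2],[0,0,0],1],
  [[0,0,2],[0,0,0],1],
  [[0,0,0],[0,0,0],1],
  [[0,0,0],[0,0,0],1],
])

```text
time_s: 10.3
tool_pos: [0.572, 0.1673, 0.15]
tool_rot: [180.0, -0.0, 89.5]
force: [0.0, 0.5, -2.0]
grip_width: 0.0197
grasp_force: 34.9
```

Emit:
drive_tool([
  [[0,0,2],[0,0,0],1],
  [[0,0,2],[0,0,0],1],
  [[0,0,0],[0,0,0],1],
  [[0,0,0],[0,0,0],1],
])

```text
time_s: 10.63
tool_pos: [0.5727, 0.1677, 0.1497]
tool_rot: [179.9, -0.1, 89.5]
force: [-4.8, -0.9, 15.3]
grip_width: 0.0196
grasp_force: 35.1
```

```bash
python3 - <<'E'
from h import *
c=env.get_calibration("scene")
for z in (.123,.129,.135): print(z,(proj(c,[.5744,.167,z])[0]-[236,119])*5)
c=env.get_calibration("scene");p,d=env.read_camera("scene")
u,v=proj(c,[.62,.167,.12])[0].astype(int)
cv2.imwrite("pics/s2.png",cv2.resize(p[v-45:v+45,u-60:u+60],(800,600),interpolation=cv2.INTER_CUBIC))
E
```

```text
0.123 [399.15701056 336.95902105]
0.129 [400.06901997 330.51642763]
0.135 [400.98704046 324.03137087]
```

View pics/s2.png

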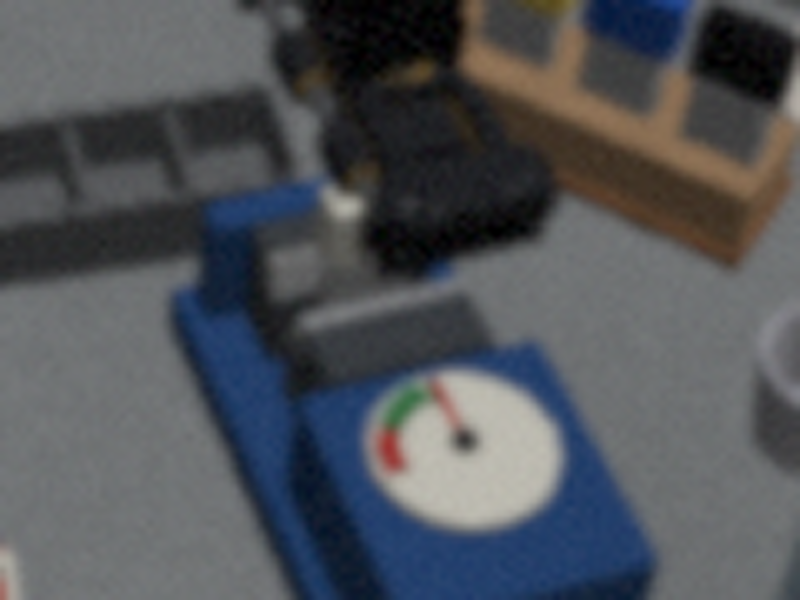

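Emit:
drive_tool([
  [[0,0,-3],[0,0,0],1],
  [[0,0,0],[0,0,0],0.5],
  [[0,0,0],[0,0,0],0.5],
  [[0,0,0],[0,0,0],0.5],
  [[0,0,0],[0,0,0],0.5],
  [[0,0,5],[0,0,0],0.5],
  [[0,0,6],[0,0,0],0.5],
  [[0,0,0],[0,0,0],0.5],
  [[0,0,0],[0,0,0],0.5],
])

```text
time_s: 11.43
tool_pos: [0.5714, 0.1671, 0.1369]
tool_rot: [-179.9, 0.0, 89.5]
force: [0.3, 0.8, -0.3]
grip_width: 0.0431
grasp_force: 0.0
```

```bash
python3 d.py .5715 .167 .138 89.3
```

```text
t 11.43 pos [0.5714 0.1671 0.1369] rot [-1.7991e+02  4.0000e-02  8.9480e+01] F [ 0.3  0.8 -0.3] grip 0.0431 0.0
shift now-frame [-0.1  0.1 -1.1] final-frame [-0.1  0.1 -1.1] turn [-0.0016  0.0007  0.0032]
```

Emit:
drive_tool([
  [[0,0,0],[0,0,0],1],
  [[0,0,0],[0,0,0],1],
  [[0,0,0],[0,0,0],1],
  [[0,0,0],[0,0,0],1],
  [[0,0,0],[0,0,0],1],
  [[0,0,0],[0,0,0],1],
  [[0,0,0],[0,0,0],1],
])

```text
time_s: 12.02
tool_pos: [0.5721, 0.1673, 0.1381]
tool_rot: [180.0, -0.0, 89.5]
force: [-0.3, -0.6, 1.6]
grip_width: 0.0198
grasp_force: 35.0
```

Emit:
drive_tool([
  [[0,0,-10],[0,0,0],1],
  [[0,0,-20],[0,0,0],1],
  [[0,0,-25],[0,0,0],1],
  [[0,0,-25],[0,0,0],1],
  [[0,0,-15],[0,0,0],1],
  [[0,0,0],[0,0,0],1],
  [[0,0,0],[0,0,0],1],
])

```text
time_s: 12.6
tool_pos: [0.5722, 0.1673, 0.2337]
tool_rot: [179.9, -0.0, 89.5]
force: [0.1, 0.0, -1.5]
grip_width: 0.0197
grasp_force: 35.0
```

```bash
python3 d.py .4374 .1573 .114 83.3
```

```text
t 12.6 pos [0.5722 0.1673 0.2337] rot [ 1.7991e+02 -4.0000e-02  8.9480e+01] F [ 0.1  0.  -1.5] grip 0.0197 35.0
shift now-frame [ -11.3 -134.9  119.5] final-frame [ -25.7 -132.8  119.7] turn [ 0.0015 -0.0008  0.1079]
```

Emit:
drive_tool([
  [[-2.9,-33.7,0],[0,0,0],1],
  [[-2.8,-33.7,0],[0,0,0],1],
  [[-2.8,-33.7,0],[0,0,0],1],
  [[-2.8,-33.8,0],[0,0,0.1079],1],
  [[0,0,10],[0,0,0],1],
  [[0,0,30],[0,0,0],1],
  [[0,0,30],[0,0,0],1],
  [[0,0,10],[0,0,0],1],
  [[0,0,0],[0,0,0],1],
  [[0,0,0],[0,0,0],1],
])

```text
time_s: 13.43
tool_pos: [0.4367, 0.1569, 0.1524]
tool_rot: [-179.9, 0.1, 83.3]
force: [0.1, -0.2, -0.7]
grip_width: 0.0195
grasp_force: 35.0
```

```bash
python3 d.py .4374 .1573 .114 83.3
```

```text
t 13.43 pos [0.4367 0.1569 0.1524] rot [-1.7991e+02  7.0000e-02  8.3300e+01] F [ 0.1 -0.2 -0.7] grip 0.0195 35.0
shift now-frame [ 0.5  0.7 38.4] final-frame [ 0.5  0.6 38.4] turn [-0.0015  0.0012 -0.0001]
```

Emit:
drive_tool([
  [[0.5,0.6,10],[0,0,0],1],
  [[0,0,10],[0,0,0],1],
  [[0,0,10],[0,0,0],1],
  [[0,0,6],[0,0,0],1],
  [[0,0,2],[0,0,0],1],
  [[0,0,2],[0,0,0],1],
  [[0,0,0],[0,0,0],1],
  [[0,0,0],[0,0,0],1],
])

```text
time_s: 14.1
tool_pos: [0.438, 0.1577, 0.1132]
tool_rot: [180.0, -0.0, 83.3]
force: [-0.2, 0.5, -0.8]
grip_width: 0.02
grasp_force: 35.0
```

Emit:
drive_tool([
  [[0,0,1],[0,0,0],1],
  [[0,0,0],[0,0,0],1],
  [[0,0,0],[0,0,0],0.6],
  [[0,0,0],[0,0,0],0.5],
  [[0,0,0],[0,0,0],0.5],
  [[0,0,0],[0,0,0],0.5],
  [[0,0,0],[0,0,0],0.5],
  [[0,0,-20],[0,0,0],0.5],
  [[0,0,-40],[0,0,0],0.5],
  [[0,0,-40],[0,0,0],0.3],
  [[0,0,-20],[0,0,0],0],
  [[0,0,0],[0,0,0],0],
])

```text
time_s: 15.1
tool_pos: [0.4404, 0.1588, 0.2373]
tool_rot: [179.5, -0.3, 83.3]
force: [2.1, 0.1, 0.4]
grip_width: 0.0562
grasp_force: 0.0
```

```bash
python3 d.py .423 .3194 .116 38.15;  python3 - <<'E'
from h import *
c=env.get_calibration("top");p,d=env.read_camera("top");C=cloud(c,d)
m=(C[...,2]>.06)&(C[...,2]<.14)&(abs(C[...,0]-.437)<.06)&(abs(C[...,1]-.157)<.05)
print(m.sum(),C[m].min(0).round(3),C[m].max(0).round(3),np.median(C[m],0).round(3))
E
```

```text
t 15.1 pos [0.4404 0.1588 0.2373] rot [179.53  -0.32  83.3 ] F [2.1 0.1 0.4] grip 0.0562 0.0
shift now-frame [156.8 -37.  121.9] final-frame [  85.5 -137.   121.3] turn [ 0.0056 -0.0086  0.788 ]
57 [0.426 0.135 0.086] [0.446 0.164 0.129] [0.434 0.143 0.122]
```

Emit:
drive_tool([
  [[39.2,-9.2,0],[0,0,0],0],
  [[39.2,-9.2,0],[0,0,0],0],
  [[39.2,-9.3,0],[0,0,0],0],
  [[39.2,-9.3,0],[0,0,0],0],
  [[0,0,0],[0,0,0.1126],0],
  [[0,0,0],[0,0,0.1126],0],
  [[0,0,0],[0,0,0.1126],0],
  [[0,0,10],[0,0,0.1126],0],
  [[0,0,15],[0,0,0.1126],0],
  [[0,0,15],[0,0,0.1126],0],
  [[0,0,10],[0,0,0.1126],0],
  [[0,0,0],[0,0,0],0],
])

```text
time_s: 16.15
tool_pos: [0.4171, 0.3158, 0.1775]
tool_rot: [180.0, 0.4, 38.0]
force: [0.1, -0.2, -0.5]
grip_width: 0.087
grasp_force: 0.0
```

Emit:
drive_tool([
  [[0,0,0],[0,0,0],0],
  [[0,0,0],[0,0,0],0],
])

```text
time_s: 16.32
tool_pos: [0.4191, 0.3176, 0.1817]
tool_rot: [180.0, 0.0, 38.3]
force: [0.0, 0.9, -0.2]
grip_width: 0.0874
grasp_force: 0.0
```

```bash
python3 d.py .423 .3194 .116 38.15
```

```text
t 16.32 pos [0.4191 0.3176 0.1817] rot [1.80e+02 3.00e-02 3.83e+01] F [ 0.   0.9 -0.2] grip 0.0874 0.0
shift now-frame [ 4.2  1.  65.7] final-frame [ 4.2  1.  65.7] turn [0.     0.0005 0.0027]
```

Emit:
drive_tool([
  [[4.2,1,15],[0,0,0.003],0.4],
  [[0,0,20],[0,0,0],0.4],
  [[0,0,18],[0,0,0],0.4],
  [[0,0,8],[0,0,0],0.4],
  [[0,0,4],[0,0,0],0.4],
  [[0,0,0],[0,0,0],0.4],
  [[0,0,0],[0,0,0],0.4],
])

```text
time_s: 16.9
tool_pos: [0.4236, 0.3199, 0.1179]
tool_rot: [-180.0, -0.1, 38.0]
force: [0.0, -0.8, 0.7]
grip_width: 0.0542
grasp_force: 0.0
```

```bash
python3 d.py .423 .3194 .116 38.15
```

```text
t 16.9 pos [0.4236 0.3199 0.1179] rot [-1.7999e+02 -9.0000e-02  3.8000e+01] F [ 0.  -0.8  0.7] grip 0.0542 0.0
shift now-frame [-0.8  0.   1.9] final-frame [-0.8  0.   1.9] turn [-0.0001 -0.0016 -0.0026]
```

Emit:
drive_tool([
  [[0,0,2],[0,0,0],1],
  [[0,0,0],[0,0,0],1],
  [[0,0,0],[0,0,0],1],
  [[0,0,0],[0,0,0],1],
  [[0,0,0],[0,0,0],1],
  [[0,0,0],[0,0,0],1],
  [[0,0,0],[0,0,0],1],
  [[0,0,0],[0,0,0],1],
  [[0,0,0],[0,0,0],1],
  [[0,0,0],[0,0,0],1],
])

```text
time_s: 17.73
tool_pos: [0.4231, 0.3196, 0.1151]
tool_rot: [-180.0, -0.0, 38.0]
force: [-0.7, 0.7, 1.6]
grip_width: 0.0198
grasp_force: 35.0
```

Emit:
drive_tool([
  [[0,0,-10],[0,0,0],1],
  [[0,0,-25],[0,0,0],1],
  [[0,0,-35],[0,0,0],1],
  [[0,0,-30],[0,0,0],1],
  [[0,0,-20],[0,0,0],1],
  [[3.5,30.4,0],[0,0,0],1],
  [[3.5,30.4,0],[0,0,0],1],
  [[3.5,30.4,0],[0,0,0],1],
  [[3.5,30.4,0],[0,0,0],1],
  [[3.5,30.4,0],[0,0,0],1],
  [[3.5,30.4,0],[0,0,0],1],
  [[3.5,30.4,0],[0,0,0],1],
])

```text
time_s: 18.73
tool_pos: [0.5739, 0.1655, 0.2352]
tool_rot: [-180.0, 0.0, 38.0]
force: [0.8, 0.6, -1.7]
grip_width: 0.0196
grasp_force: 35.0
```

Emit:
drive_tool([
  [[0,0,0],[0,0,-0.112],1],
  [[0,0,0],[0,0,-0.112],1],
  [[0,0,0],[0,0,-0.112],1],
  [[0,0,0],[0,0,-0.112],1],
  [[0,0,0],[0,0,-0.112],1],
  [[0,0,0],[0,0,-0.112],1],
  [[0,0,0],[0,0,-0.112],1],
  [[0,0,0],[0,0,-0.112],1],
  [[0,0,0],[0,0,0],1],
  [[0,0,0],[0,0,0],1],
  [[0,0,0],[0,0,0],1],
])

```text
time_s: 19.65
tool_pos: [0.5732, 0.1667, 0.235]
tool_rot: [-180.0, 0.0, 89.1]
force: [0.4, -0.4, -1.4]
grip_width: 0.0194
grasp_force: 35.0
```

```bash
python3 d.py .5735 .167 .138 89.3
```

```text
t 19.65 pos [0.5732 0.1667 0.235 ] rot [-179.99    0.     89.14] F [ 0.4 -0.4 -1.4] grip 0.0194 35.0
shift now-frame [ 0.3  0.3 97. ] final-frame [ 0.3  0.3 97. ] turn [-0.0001  0.     -0.0027]
```

Emit:
drive_tool([
  [[0.3,0.3,15],[0,0,-0.003],1],
  [[0,0,15],[0,0,0],1],
  [[0,0,14],[0,0,0],1],
  [[0,0,12],[0,0,0],1],
  [[0,0,10],[0,0,0],1],
  [[0,0,10],[0,0,0],1],
  [[0,0,8],[0,0,0],1],
  [[0,0,7],[0,0,0],1],
  [[0,0,0],[0,0,0],1],
  [[0,0,0],[0,0,0],1],
])

```text
time_s: 20.48
tool_pos: [0.5736, 0.1671, 0.1437]
tool_rot: [-180.0, 0.0, 89.5]
force: [0.8, -0.1, -2.1]
grip_width: 0.0197
grasp_force: 35.0
```

Emit:
drive_tool([
  [[0,0,2],[0,0,0],1],
  [[0,0,2],[0,0,0],1],
  [[0,0,2],[0,0,0],1],
  [[0,0,0],[0,0,0],1],
  [[0,0,0],[0,0,0],1],
])

```text
time_s: 20.9
tool_pos: [0.5736, 0.1671, 0.1379]
tool_rot: [180.0, -0.0, 89.5]
force: [-0.3, 0.0, -1.6]
grip_width: 0.0199
grasp_force: 35.0
```

Emit:
drive_tool([
  [[0,0,1.5],[0,0,0],1],
  [[0,0,0],[0,0,0],1],
  [[0,0,0],[0,0,0],1],
])

```text
time_s: 21.15
tool_pos: [0.574, 0.1673, 0.1371]
tool_rot: [179.9, -0.0, 89.5]
force: [-0.2, 0.1, 3.1]
grip_width: 0.0199
grasp_force: 35.0
```

Emit:
drive_tool([
  [[0,0,1],[0,0,0],1],
  [[0,0,0],[0,0,0],1],
  [[0,0,0],[0,0,0],1],
])

```text
time_s: 21.4
tool_pos: [0.5741, 0.1674, 0.1371]
tool_rot: [179.9, -0.1, 89.5]
force: [-2.8, -0.1, 7.5]
grip_width: 0.02
grasp_force: 35.0
```

Emit:
drive_tool([
  [[0,0,-1.5],[0,0,0],1],
  [[0,0,0],[0,0,0],0.6],
  [[0,0,0],[0,0,0],0.6],
  [[0,0,0],[0,0,0],0.6],
  [[0,0,0],[0,0,0],0.6],
  [[0,0,0],[0,0,0],0.6],
])

```text
time_s: 21.9
tool_pos: [0.5735, 0.167, 0.1366]
tool_rot: [-180.0, 0.0, 89.5]
force: [-0.3, 1.0, -0.4]
grip_width: 0.0338
grasp_force: 0.0
```

```bash
cat > n.py <<'E'
from h import *
c=env.get_calibration("scene")
def ang(p):
    hsv=cv2.cvtColor(p,cv2.COLOR_BGR2HSV)
    w=cv2.inRange(hsv,(0,0,150),(180,60,255)).astype(bool)
    v,u=np.indices(w.shape); near=np.hypot(u-329,v-219)<22
    P=ray(c,np.c_[u[near],v[near]],.111)[:,:2]; h=hsv[near].astype(int); b=p[near].astype(int)
    dk=b.max(1)<75; ctr=np.array([np.nan]*2)
    rd=(b[:,2]-np.maximum(b[:,0],b[:,1])>25)
    gr=(b[:,1]-np.maximum(b[:,0],b[:,2])>15)
    D=np.array([.6705,.165])
    q=P-D; r=np.hypot(*q.T); a=np.degrees(np.arctan2(q[:,1],q[:,0]))
    m=rd&(r<.020)&(r>.004)
    wt=(b[:,2]-np.maximum(b[:,0],b[:,1]))[m]
    return m.sum(), np.average(q[m],axis=0,weights=wt).round(4), np.degrees(np.arctan2(*np.average(q[m],axis=0,weights=wt)[::-1])).round(1),"green mean ang",np.degrees(np.arctan2(*q[gr&(r>.012)&(r<.035)].mean(0)[::-1])).round(1)
print("rest",ang(cv2.imread("pics/scene0.png")))
print("w/ leaf1",ang(np.load("s1.npz")["p"]))
p,d=env.read_camera("scene");cv2.imwrite("pics/now.png",p);print("now",ang(p))
E
python3 n.py
```

```text
rest (np.int64(9), array([-0.0021,  0.0005]), np.float64(167.6), 'green mean ang', np.float64(-109.5))
w/ leaf1 (np.int64(10), array([-0.0017,  0.0007]), np.float64(155.8), 'green mean ang', np.float64(-108.3))
now (np.int64(9), array([-0.0034,  0.001 ]), np.float64(163.9), 'green mean ang', np.float64(-108.5))
```

Emit:
drive_tool([
  [[0,0,0],[0,0,0],1],
  [[0,0,0],[0,0,0],1],
  [[0,0,0],[0,0,0],1],
  [[0,0,0],[0,0,0],1],
  [[0,0,0],[0,0,0],1],
  [[0,0,0],[0,0,0],1],
  [[0,0,-10],[0,0,0],1],
  [[0,0,-20],[0,0,0],1],
  [[0,0,-30],[0,0,0],1],
  [[0,0,-25],[0,0,0],1],
  [[0,0,-15],[0,0,0],1],
  [[0,0,0],[0,0,0],1],
])

```text
time_s: 22.95
tool_pos: [0.5756, 0.1676, 0.2418]
tool_rot: [179.6, -0.2, 89.5]
force: [0.9, -0.8, -1.3]
grip_width: 0.0199
grasp_force: 35.0
```

```bash
python3 d.py .4312 .1047 .114 83.3
```

```text
t 22.95 pos [0.5756 0.1676 0.2418] rot [ 1.7959e+02 -1.7000e-01  8.9470e+01] F [ 0.9 -0.8 -1.3] grip 0.0199 35.0
shift now-frame [ -64.6 -144.8  126.6] final-frame [ -79.4 -136.1  127.8] turn [ 0.007  -0.0033  0.1077]
```

Emit:
drive_tool([
  [[-12.8,-28.6,0],[0,0,0],1],
  [[-12.8,-28.6,0],[0,0,0],1],
  [[-12.8,-28.6,0],[0,0,0],1],
  [[-12.8,-28.6,0],[0,0,0],1],
  [[-12.8,-28.6,0],[0,0,0.1077],1],
  [[0,0,10],[0,0,0],1],
  [[0,0,30],[0,0,0],1],
  [[0,0,25],[0,0,0],1],
  [[0,0,10],[0,0,0],1],
  [[0,0,0],[0,0,0],1],
  [[0,0,0],[0,0,0],1],
  [[0,0,0],[0,0,0],1],
])

```text
time_s: 23.95
tool_pos: [0.431, 0.1047, 0.1629]
tool_rot: [179.9, -0.0, 83.3]
force: [0.8, 0.2, -1.9]
grip_width: 0.0199
grasp_force: 35.0
```

```bash
python3 d.py .4312 .1047 .114 83.3
```

```text
t 23.95 pos [0.431  0.1047 0.1629] rot [ 1.7991e+02 -4.0000e-02  8.3320e+01] F [ 0.8  0.2 -1.9] grip 0.0199 35.0
shift now-frame [-0.   0.1 48.9] final-frame [ 0.   0.2 48.9] turn [ 0.0016 -0.0007  0.0003]
```

Emit:
drive_tool([
  [[0,0,15],[0,0,0],1],
  [[0,0,15],[0,0,0],1],
  [[0,0,10],[0,0,0],1],
  [[0,0,5],[0,0,0],1],
  [[0,0,2.5],[0,0,0],1],
  [[0,0,2],[0,0,0],1],
  [[0,0,0],[0,0,0],1],
  [[0,0,0],[0,0,0],1],
])

```text
time_s: 24.62
tool_pos: [0.4305, 0.1045, 0.1129]
tool_rot: [179.9, -0.0, 83.3]
force: [0.0, 0.5, -1.8]
grip_width: 0.02
grasp_force: 35.0
```

Emit:
drive_tool([
  [[0,0,1],[0,0,0],1],
  [[0,0,0],[0,0,0],1],
  [[0,0,0],[0,0,0],1],
])

```text
time_s: 24.87
tool_pos: [0.4305, 0.1046, 0.1118]
tool_rot: [179.9, -0.0, 83.3]
force: [0.7, -0.2, -0.1]
grip_width: 0.0195
grasp_force: 35.0
```

Emit:
drive_tool([
  [[0,0,0],[0,0,0],0.6],
  [[0,0,0],[0,0,0],0.5],
  [[0,0,0],[0,0,0],0.5],
  [[0,0,0],[0,0,0],0.5],
  [[0,0,0],[0,0,0],0.5],
  [[0,0,-20],[0,0,0],0.5],
  [[0,0,-40],[0,0,0],0.5],
  [[0,0,-40],[0,0,0],0.3],
  [[0,0,-20],[0,0,0],0.2],
])

```text
time_s: 25.62
tool_pos: [0.4316, 0.1048, 0.236]
tool_rot: [179.7, -0.2, 83.3]
force: [0.9, -0.3, 0.1]
grip_width: 0.0504
grasp_force: 0.0
```

Emit:
drive_tool([
  [[36.1,1.1,0],[0,0,0],0.2],
  [[36.1,1.1,0],[0,0,0],0.2],
  [[36.1,1.1,0],[0,0,0],0.2],
  [[36.1,1.1,0],[0,0,0],0.2],
  [[36.1,1.1,0],[0,0,0],0.2],
  [[36.1,1.1,0],[0,0,0],0.2],
  [[36.1,1.1,0],[0,0,0],0.2],
])

```text
time_s: 26.2
tool_pos: [0.4671, 0.3562, 0.2312]
tool_rot: [-180.0, -0.0, 83.3]
force: [0.4, -0.2, 0.6]
grip_width: 0.0697
grasp_force: 0.0
```

Emit:
drive_tool([
  [[0,0,0],[0,0,0.1126],0.2],
  [[0,0,0],[0,0,0.1126],0.2],
  [[0,0,0],[0,0,0.1126],0.2],
  [[0,0,10],[0,0,0.1126],0.2],
  [[0,0,15],[0,0,0.1126],0.2],
  [[0,0,15],[0,0,0.1126],0.2],
  [[0,0,10],[0,0,0.1126],0.2],
  [[0,0,0],[0,0,0],0.2],
  [[0,0,0],[0,0,0],0.2],
  [[0,0,0],[0,0,0],0.2],
])

```text
time_s: 27.03
tool_pos: [0.4674, 0.3548, 0.1821]
tool_rot: [-180.0, -0.1, 38.3]
force: [0.2, -0.6, 0.3]
grip_width: 0.0697
grasp_force: 0.0
```

```bash
python3 d.py .468 .3549 .1155 38.15
```

```text
t 27.03 pos [0.4674 0.3548 0.1821] rot [-1.800e+02 -6.000e-02  3.831e+01] F [ 0.2 -0.6  0.3] grip 0.0697 0.0
shift now-frame [ 0.4  0.3 66.6] final-frame [ 0.5  0.3 66.6] turn [-0.0001 -0.0011  0.0028]
```

Emit:
drive_tool([
  [[0.5,0.3,20],[0,0,0.003],0.4],
  [[0,0,20],[0,0,0],0.4],
  [[0,0,16],[0,0,0],0.4],
  [[0,0,7],[0,0,0],0.4],
  [[0,0,3.6],[0,0,0],0.4],
  [[0,0,0],[0,0,0],0.4],
  [[0,0,0],[0,0,0],0.4],
])

```text
time_s: 27.62
tool_pos: [0.4683, 0.3551, 0.116]
tool_rot: [-180.0, -0.1, 38.0]
force: [0.7, 0.3, 0.7]
grip_width: 0.0526
grasp_force: 0.0
```

Emit:
drive_tool([
  [[0,0,0],[0,0,0],1],
  [[0,0,0],[0,0,0],1],
  [[0,0,0],[0,0,0],1],
  [[0,0,0],[0,0,0],1],
  [[0,0,0],[0,0,0],1],
  [[0,0,0],[0,0,0],1],
  [[0,0,0],[0,0,0],1],
  [[0,0,0],[0,0,0],1],
  [[0,0,0],[0,0,0],1],
  [[0,0,0],[0,0,0],1],
])

```text
time_s: 28.45
tool_pos: [0.4677, 0.3546, 0.1149]
tool_rot: [180.0, -0.0, 38.0]
force: [-0.5, 0.1, 1.3]
grip_width: 0.0196
grasp_force: 35.0
```

Emit:
drive_tool([
  [[0,0,-10],[0,0,0],1],
  [[0,0,-25],[0,0,0],1],
  [[0,0,-35],[0,0,0],1],
  [[0,0,-30],[0,0,0],1],
  [[0,0,-20],[0,0,0],1],
  [[-4.5,30.5,0],[0,0,0],1],
  [[-4.5,30.5,0],[0,0,0],1],
  [[-4.5,30.5,0],[0,0,0],1],
  [[-4.5,30.5,0],[0,0,0],1],
  [[-4.5,30.5,0],[0,0,0],1],
  [[-4.5,30.5,0],[0,0,0],1],
  [[-4.5,30.5,0],[0,0,0],1],
])

```text
time_s: 29.45
tool_pos: [0.5745, 0.1654, 0.2351]
tool_rot: [-180.0, 0.0, 38.0]
force: [-0.0, 0.5, -1.7]
grip_width: 0.0198
grasp_force: 35.0
```

Emit:
drive_tool([
  [[0,0,0],[0,0,-0.1116],1],
  [[0,0,0],[0,0,-0.1116],1],
  [[0,0,0],[0,0,-0.1116],1],
  [[0,0,0],[0,0,-0.1116],1],
  [[0,0,0],[0,0,-0.1116],1],
  [[0,0,0],[0,0,-0.1116],1],
  [[0,0,0],[0,0,-0.1116],1],
  [[0,0,0],[0,0,-0.1116],1],
  [[0,0,0],[0,0,0],1],
  [[0,0,0],[0,0,0],1],
  [[0,0,0],[0,0,0],1],
])

```text
time_s: 30.37
tool_pos: [0.5741, 0.1668, 0.2349]
tool_rot: [-180.0, 0.0, 89.0]
force: [0.6, 0.6, -1.3]
grip_width: 0.0196
grasp_force: 35.0
```

```bash
python3 d.py .5753 .167 .138 89.3
```

```text
t 30.37 pos [0.5741 0.1668 0.2349] rot [-179.99    0.     88.97] F [ 0.6  0.6 -1.3] grip 0.0196 35.0
shift now-frame [ 0.3  1.2 96.9] final-frame [ 0.3  1.2 96.9] turn [-0.0001  0.     -0.0058]
```

Emit:
drive_tool([
  [[0.3,1.2,15],[0,0,-0.004],1],
  [[0,0,15],[0,0,0],1],
  [[0,0,10],[0,0,0],1],
  [[0,0,8],[0,0,0],1],
  [[0,0,5],[0,0,0],1],
  [[0,0,5],[0,0,0],1],
  [[0,0,5],[0,0,0],1],
  [[0,0,5],[0,0,0],1],
  [[0,0,5],[0,0,0],1],
  [[0,0,0],[0,0,0],1],
  [[0,0,0],[0,0,0],1],
])

```text
time_s: 31.28
tool_pos: [0.5753, 0.1671, 0.1616]
tool_rot: [-180.0, 0.0, 89.4]
force: [0.7, -0.7, -1.6]
grip_width: 0.0195
grasp_force: 35.0
```

Emit:
drive_tool([
  [[0,0,5],[0,0,0],1],
  [[0,0,5],[0,0,0],1],
  [[0,0,5],[0,0,0],1],
  [[0,0,0],[0,0,0],1],
])

```text
time_s: 31.62
tool_pos: [0.5747, 0.1669, 0.1453]
tool_rot: [-179.9, 0.0, 89.4]
force: [-0.2, 0.5, -1.6]
grip_width: 0.0198
grasp_force: 35.0
```

Emit:
drive_tool([
  [[0,0,5],[0,0,0],1],
  [[0,0,3],[0,0,0],1],
  [[0,0,0],[0,0,0],1],
  [[0,0,0],[0,0,0],1],
])

```text
time_s: 31.95
tool_pos: [0.5753, 0.1671, 0.1385]
tool_rot: [-180.0, 0.0, 89.4]
force: [-0.0, 0.1, -1.9]
grip_width: 0.02
grasp_force: 35.0
```

Emit:
drive_tool([
  [[0,0,2],[0,0,0],1],
  [[0,0,1],[0,0,0],1],
  [[0,0,0],[0,0,0],1],
  [[0,0,0],[0,0,0],1],
])

```text
time_s: 32.28
tool_pos: [0.5759, 0.1674, 0.1369]
tool_rot: [179.9, -0.0, 89.4]
force: [-1.1, 0.6, 4.6]
grip_width: 0.0198
grasp_force: 35.0
```

Emit:
drive_tool([
  [[0,0,-1.5],[0,0,0],1],
  [[0,0,0],[0,0,0],0.6],
  [[0,0,0],[0,0,0],0.6],
  [[0,0,0],[0,0,0],0.6],
  [[0,0,0],[0,0,0],0.6],
  [[0,0,0],[0,0,0],0.6],
])

```text
time_s: 32.78
tool_pos: [0.5754, 0.1671, 0.1371]
tool_rot: [-180.0, 0.0, 89.4]
force: [0.5, -0.0, -1.3]
grip_width: 0.0338
grasp_force: 0.0
```

```bash
python3 n.py
```

```text
rest (np.int64(9), array([-0.0021,  0.0005]), np.float64(167.6), 'green mean ang', np.float64(-109.5))
w/ leaf1 (np.int64(10), array([-0.0017,  0.0007]), np.float64(155.8), 'green mean ang', np.float64(-108.3))
now (np.int64(11), array([-0.0021,  0.001 ]), np.float64(155.5), 'green mean ang', np.float64(-109.3))
```

Emit:
drive_tool([
  [[0,0,0],[0,0,0],1],
  [[0,0,0],[0,0,0],1],
  [[0,0,0],[0,0,0],1],
  [[0,0,0],[0,0,0],1],
  [[0,0,0],[0,0,0],1],
  [[0,0,0],[0,0,0],1],
  [[0,0,-10],[0,0,0],1],
  [[0,0,-20],[0,0,0],1],
  [[0,0,-30],[0,0,0],1],
  [[0,0,-25],[0,0,0],1],
  [[0,0,-15],[0,0,0],1],
  [[0,0,0],[0,0,0],1],
])

```text
time_s: 33.83
tool_pos: [0.5774, 0.1677, 0.2422]
tool_rot: [179.6, -0.2, 89.4]
force: [0.2, 0.2, -1.2]
grip_width: 0.0198
grasp_force: 35.0
```

Emit:
drive_tool([
  [[-23.5,-28.2,0],[0,0,0],1],
  [[-23.5,-28.2,0],[0,0,0],1],
  [[-23.5,-28.2,0],[0,0,0],1],
  [[-23.5,-28.2,0],[0,0,0],1],
  [[-23.5,-28.2,0],[0,0,0.106],1],
  [[0,0,10],[0,0,0],1],
  [[0,0,30],[0,0,0],1],
  [[0,0,20],[0,0,0],1],
  [[0,0,10],[0,0,0],1],
  [[0,0,0],[0,0,0],1],
  [[0,0,0],[0,0,0],1],
  [[0,0,0],[0,0,0],1],
])

```text
time_s: 34.83
tool_pos: [0.434, 0.0515, 0.1682]
tool_rot: [179.9, -0.0, 83.3]
force: [-0.4, 0.1, -2.0]
grip_width: 0.0194
grasp_force: 35.0
```

```bash
python3 d.py .4330 .0512 .112 83.3
```

```text
t 34.83 pos [0.434  0.0515 0.1682] rot [ 1.7992e+02 -3.0000e-02  8.3300e+01] F [-0.4  0.1 -2. ] grip 0.0194 35.0
shift now-frame [-0.4 -1.1 56.2] final-frame [-0.4 -1.  56.2] turn [ 0.0015 -0.0005 -0.    ]
```

Emit:
drive_tool([
  [[0,0,15],[0,0,0],1],
  [[0,0,15],[0,0,0],1],
  [[0,0,15],[0,0,0],1],
  [[0,0,7],[0,0,0],1],
  [[0,0,2.5],[0,0,0],1],
  [[0,0,2],[0,0,0],1],
  [[0,0,0],[0,0,0],1],
  [[0,0,0],[0,0,0],1],
])

```text
time_s: 35.5
tool_pos: [0.4341, 0.0514, 0.1122]
tool_rot: [179.9, -0.0, 83.3]
force: [-1.7, -0.2, 3.3]
grip_width: 0.0199
grasp_force: 35.0
```

Emit:
drive_tool([
  [[0,0,0],[0,0,0],0.6],
  [[0,0,0],[0,0,0],0.5],
  [[0,0,0],[0,0,0],0.5],
  [[0,0,0],[0,0,0],0.5],
  [[0,0,0],[0,0,0],0.5],
  [[0,0,-20],[0,0,0],0.5],
  [[0,0,-40],[0,0,0],0.5],
  [[0,0,-40],[0,0,0],0.3],
  [[0,0,-20],[0,0,0],0.2],
])

```text
time_s: 36.25
tool_pos: [0.4348, 0.0515, 0.2352]
tool_rot: [179.7, -0.1, 83.3]
force: [1.3, 0.3, 0.0]
grip_width: 0.0504
grasp_force: 0.0
```

Emit:
drive_tool([
  [[38.5,4.5,0],[0,0,0],0.2],
  [[38.5,4.5,0],[0,0,0],0.2],
  [[38.5,4.5,0],[0,0,0],0.2],
  [[38.5,4.5,0],[0,0,0],0.2],
  [[38.5,4.5,0],[0,0,0],0.2],
  [[38.5,4.5,0],[0,0,0],0.2],
  [[38.5,4.5,0],[0,0,0],0.2],
  [[38.5,4.5,0],[0,0,0],0.2],
  [[38.5,4.5,0],[0,0,0],0.2],
  [[0,0,0],[0,0,0],0.2],
])

```text
time_s: 37.08
tool_pos: [0.5117, 0.3994, 0.2285]
tool_rot: [-179.8, -0.2, 83.8]
force: [-1.6, 0.3, -0.4]
grip_width: 0.0695
grasp_force: 0.0
```

Emit:
drive_tool([
  [[0,0,0],[0,0,0.1126],0.2],
  [[0,0,0],[0,0,0.1126],0.2],
  [[0,0,0],[0,0,0.1126],0.2],
  [[0,0,10],[0,0,0.1126],0.2],
  [[0,0,15],[0,0,0.1126],0.2],
  [[0,0,15],[0,0,0.1126],0.2],
  [[0,0,10],[0,0,0.1126],0.2],
  [[0,0,0],[0,0,0],0.2],
  [[0,0,0],[0,0,0],0.2],
  [[0,0,0],[0,0,0],0.2],
])

```text
time_s: 37.92
tool_pos: [0.5141, 0.3909, 0.1815]
tool_rot: [-180.0, -0.1, 38.3]
force: [-0.6, 0.6, 0.2]
grip_width: 0.0694
grasp_force: 0.0
```

```bash
python3 d.py .5135 .3905 .1155 38.15; python3 - <<'E'
from h import *
c=env.get_calibration("top");p,d=env.read_camera("top");C=cloud(c,d);cv2.imwrite("pics/t2.png",p)
for x,y in((.4374,.1573),(.4312,.1047),(.433,.0512)):
    m=(C[...,2]>.115)&(C[...,2]<.14)&(abs(C[...,0]-x)<.05)&(abs(C[...,1]-y)<.027)
    print(m.sum(),C[m].min(0).round(3),C[m].max(0).round(3),np.median(C[m],0).round(3))
E
```

```text
t 37.92 pos [0.5141 0.3909 0.1815] rot [-1.800e+02 -6.000e-02  3.829e+01] F [-0.6  0.6  0.2] grip 0.0694 0.0
shift now-frame [-0.8 -0.1 66. ] final-frame [-0.7 -0.1 66. ] turn [-0.0001 -0.001   0.0025]
122 [0.426 0.135 0.116] [0.449 0.184 0.132] [0.437 0.16  0.123]
124 [0.418 0.08  0.115] [0.441 0.129 0.13 ] [0.43  0.105 0.123]
122 [0.422 0.028 0.116] [0.445 0.077 0.131] [0.433 0.053 0.123]
```

Emit:
drive_tool([
  [[-0.7,-0.1,20],[0,0,0.0025],0.4],
  [[0,0,20],[0,0,0],0.4],
  [[0,0,16],[0,0,0],0.4],
  [[0,0,7],[0,0,0],0.4],
  [[0,0,3],[0,0,0],0.4],
  [[0,0,0],[0,0,0],0.4],
  [[0,0,0],[0,0,0],0.4],
])

```text
time_s: 38.55
tool_pos: [0.5139, 0.3908, 0.1161]
tool_rot: [-180.0, -0.1, 38.0]
force: [0.8, 0.3, -0.7]
grip_width: 0.0524
grasp_force: 0.0
```

Emit:
drive_tool([
  [[0,0,0],[0,0,0],1],
  [[0,0,0],[0,0,0],1],
  [[0,0,0],[0,0,0],1],
  [[0,0,0],[0,0,0],1],
  [[0,0,0],[0,0,0],1],
  [[0,0,0],[0,0,0],1],
  [[0,0,0],[0,0,0],1],
  [[0,0,0],[0,0,0],1],
  [[0,0,0],[0,0,0],1],
  [[0,0,0],[0,0,0],1],
])

```text
time_s: 39.38
tool_pos: [0.5133, 0.3903, 0.1149]
tool_rot: [-180.0, -0.0, 38.0]
force: [-0.1, -0.7, 1.0]
grip_width: 0.0198
grasp_force: 35.0
```

Emit:
drive_tool([
  [[0,0,-10],[0,0,0],1],
  [[0,0,-25],[0,0,0],1],
  [[0,0,-35],[0,0,0],1],
  [[0,0,-30],[0,0,0],1],
  [[0,0,-20],[0,0,0],1],
  [[-12.6,30.7,0],[0,0,0],1],
  [[-12.6,30.7,0],[0,0,0],1],
  [[-12.6,30.7,0],[0,0,0],1],
  [[-12.6,30.7,0],[0,0,0],1],
  [[-12.6,30.7,0],[0,0,0],1],
  [[-12.6,30.7,0],[0,0,0],1],
  [[-12.6,30.7,0],[0,0,0],1],
])

```text
time_s: 40.38
tool_pos: [0.5759, 0.1649, 0.2351]
tool_rot: [-180.0, 0.0, 38.0]
force: [0.5, -0.2, -1.6]
grip_width: 0.0196
grasp_force: 35.0
```

Emit:
drive_tool([
  [[0,0,0],[0,0,-0.112],1],
  [[0,0,0],[0,0,-0.112],1],
  [[0,0,0],[0,0,-0.112],1],
  [[0,0,0],[0,0,-0.112],1],
  [[0,0,0],[0,0,-0.112],1],
  [[0,0,0],[0,0,-0.112],1],
  [[0,0,0],[0,0,-0.112],1],
  [[0,0,0],[0,0,-0.112],1],
  [[0,0,0],[0,0,0],1],
  [[0,0,0],[0,0,0],1],
  [[0,0,0],[0,0,0],1],
])

```text
time_s: 41.3
tool_pos: [0.5759, 0.1665, 0.2349]
tool_rot: [-180.0, 0.0, 89.2]
force: [0.1, -0.7, -1.8]
grip_width: 0.0197
grasp_force: 35.0
```

```bash
python3 d.py .577 .167 .138 89.3
```

```text
t 41.3 pos [0.5759 0.1665 0.2349] rot [-179.99    0.     89.15] F [ 0.1 -0.7 -1.8] grip 0.0197 35.0
shift now-frame [ 0.5  1.1 96.9] final-frame [ 0.5  1.1 96.9] turn [-0.0001  0.     -0.0025]
```

Emit:
drive_tool([
  [[0.5,1.1,12],[0,0,-0.0025],1],
  [[0,0,12],[0,0,0],1],
  [[0,0,8],[0,0,0],1],
  [[0,0,4],[0,0,0],1],
  [[0,0,4],[0,0,0],1],
  [[0,0,4],[0,0,0],1],
  [[0,0,4],[0,0,0],1],
  [[0,0,4],[0,0,0],1],
  [[0,0,4],[0,0,0],1],
  [[0,0,0],[0,0,0],1],
  [[0,0,0],[0,0,0],1],
])

```text
time_s: 42.22
tool_pos: [0.5766, 0.1672, 0.1782]
tool_rot: [-179.9, 0.0, 89.5]
force: [-2.9, -0.6, -3.5]
grip_width: 0.0201
grasp_force: 35.0
```

Emit:
drive_tool([
  [[0,0,4],[0,0,0],1],
  [[0,0,4],[0,0,0],1],
  [[0,0,0],[0,0,0],1],
])

```text
time_s: 42.47
tool_pos: [0.5766, 0.167, 0.1697]
tool_rot: [-179.9, 0.0, 89.5]
force: [-1.9, -0.2, -2.4]
grip_width: 0.0196
grasp_force: 35.0
```

Emit:
drive_tool([
  [[0,0,4],[0,0,0],1],
  [[0,0,4],[0,0,0],1],
  [[0,0,0],[0,0,0],1],
])

```text
time_s: 42.72
tool_pos: [0.5766, 0.167, 0.1617]
tool_rot: [-179.9, 0.0, 89.5]
force: [-1.7, 0.7, -3.2]
grip_width: 0.0195
grasp_force: 35.0
```

Emit:
drive_tool([
  [[0,0,5],[0,0,0],1],
  [[0,0,5],[0,0,0],1],
  [[0,0,5],[0,0,0],1],
  [[0,0,4],[0,0,0],1],
  [[0,0,3],[0,0,0],1],
  [[0,0,0],[0,0,0],1],
  [[0,0,0],[0,0,0],1],
])

```text
time_s: 43.3
tool_pos: [0.5768, 0.1669, 0.1402]
tool_rot: [-179.9, 0.0, 89.5]
force: [-3.6, -0.2, -3.0]
grip_width: 0.0197
grasp_force: 35.0
```

Emit:
drive_tool([
  [[0,0,2],[0,0,0],1],
  [[0,0,2],[0,0,0],1],
  [[0,0,0],[0,0,0],1],
  [[0,0,0],[0,0,0],1],
])

```text
time_s: 43.63
tool_pos: [0.5773, 0.1672, 0.137]
tool_rot: [180.0, -0.0, 89.5]
force: [-3.7, -0.4, -1.2]
grip_width: 0.0201
grasp_force: 35.0
```

Emit:
drive_tool([
  [[0,0,1.5],[0,0,0],1],
  [[0,0,0.5],[0,0,0],1],
  [[0,0,0],[0,0,0],1],
  [[0,0,0],[0,0,0],1],
])

```text
time_s: 43.97
tool_pos: [0.5775, 0.1674, 0.1368]
tool_rot: [179.9, -0.0, 89.5]
force: [-6.2, 0.1, 7.1]
grip_width: 0.0197
grasp_force: 35.0
```

Emit:
drive_tool([
  [[0,0,-1.5],[0,0,0],1],
  [[0,0,0],[0,0,0],0.6],
  [[0,0,0],[0,0,0],0.6],
  [[0,0,0],[0,0,0],0.6],
  [[0,0,0],[0,0,0],0.5],
  [[0,0,0],[0,0,0],0.5],
  [[0,0,-15],[0,0,0],0.5],
  [[0,0,-35],[0,0,0],0.5],
  [[0,0,-40],[0,0,0],0.4],
  [[0,0,-40],[0,0,0],0.2],
  [[0,0,0],[0,0,0],0],
])

```text
time_s: 44.88
tool_pos: [0.5813, 0.1682, 0.276]
tool_rot: [179.1, -0.3, 89.4]
force: [0.9, 1.0, 1.3]
grip_width: 0.0558
grasp_force: 0.0
```

```bash
python3 n.py; python3 - <<'E'
from h import *
p=cv2.imread("pics/now.png");c=env.get_calibration("scene");u,v=proj(c,[.6,.167,.12])[0].astype(int)
cv2.imwrite("pics/s3.png",cv2.resize(p[v-45:v+45,u-60:u+60],(800,600),interpolation=cv2.INTER_CUBIC))
E
```

```text
rest (np.int64(9), array([-0.0021,  0.0005]), np.float64(167.6), 'green mean ang', np.float64(-109.5))
w/ leaf1 (np.int64(10), array([-0.0017,  0.0007]), np.float64(155.8), 'green mean ang', np.float64(-108.3))
now (np.int64(13), array([ 0.0026, -0.0082]), np.float64(-72.1), 'green mean ang', np.float64(-104.7))
```

View pics/s3.png

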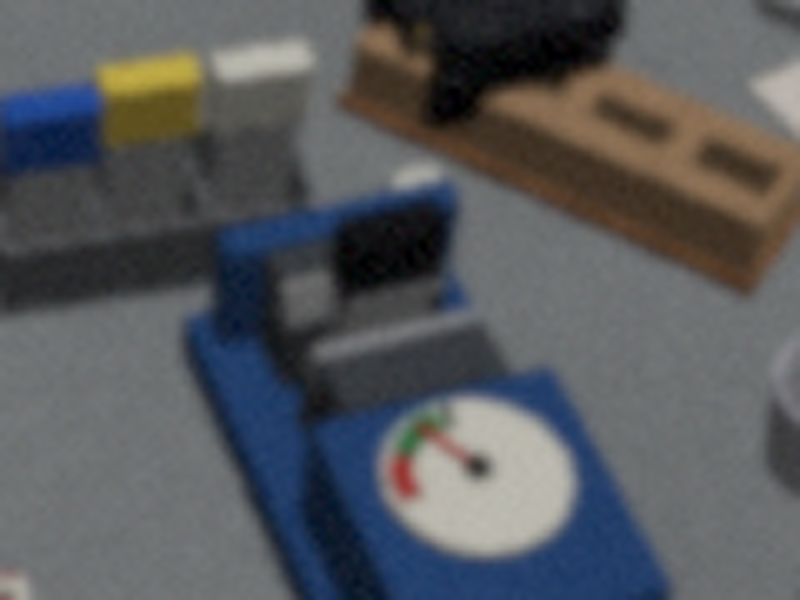

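```bash
cat > j.py <<'E'
from h import *
np.set_printoptions(precision=4,suppress=True)
c=env.get_calibration("top");p,d=env.read_camera("top")
for n,lo,hi in [("green",(45,90,40),(85,255,255)),("red",(0,130,80),(6,255,255))]:
    for a,ce,r,m in blobs(p,lo,hi,25):
        if ce[1]>50: 
            jar=max(r[1])<15
            print(n,"jar" if jar else "strip",a,ray(c,ce,.058 if jar else .016)[0])
E
python3 j.py; python3 d.py .4586 -.1336 .2 90
```

```text
green strip 34 [ 0.6305 -0.2574  0.016 ]
green strip 48 [ 0.5603 -0.4295  0.016 ]
green jar 76 [ 0.4586 -0.1338  0.058 ]
green jar 77 [ 0.3963 -0.2158  0.058 ]
red strip 49 [ 0.6652 -0.0422  0.016 ]
red strip 50 [ 0.6271 -0.2241  0.016 ]
red jar 84 [ 0.4147 -0.3409  0.058 ]
t 44.98 pos [0.5785 0.1673 0.2688] rot [ 1.797e+02 -1.000e-01  8.945e+01] F [-0.9  0.9 -1.2] grip 0.0633 0.0
shift now-frame [-302.2 -117.4   67.7] final-frame [-300.9 -119.9   68.8] turn [ 0.0052 -0.0017 -0.0096]
```

Emit:
drive_tool([
  [[-33.5,-13.2,7.6],[0,0,0],0],
  [[-33.5,-13.2,7.6],[0,0,0],0],
  [[-33.5,-13.2,7.6],[0,0,0],0],
  [[-33.5,-13.2,7.6],[0,0,0],0],
  [[-33.5,-13.2,7.6],[0,0,0],0],
  [[-33.5,-13.2,7.6],[0,0,0],0],
  [[-33.5,-13.2,7.6],[0,0,0],0],
  [[-33.5,-13.2,7.6],[0,0,0],0],
  [[-33.5,-13.2,7.6],[0,0,0],0],
  [[0,0,0],[0,0,0],0],
  [[0,0,0],[0,0,0],0],
])

```text
time_s: 45.9
tool_pos: [0.4535, -0.1351, 0.196]
tool_rot: [-179.8, -0.0, 89.2]
force: [0.8, 0.7, -0.7]
grip_width: 0.0869
grasp_force: 0.0
```

```bash
python3 d.py .4586 -.1337 .043 90
```

```text
t 45.9 pos [ 0.4535 -0.1351  0.196 ] rot [-1.7983e+02 -3.0000e-02  8.9180e+01] F [ 0.8  0.7 -0.7] grip 0.0869 0.0
shift now-frame [  1.4   5.5 153. ] final-frame [  1.4   5.1 153. ] turn [-0.003  -0.0006 -0.0144]
```

Emit:
drive_tool([
  [[1.4,5.2,30],[0,0,-0.014],0],
  [[0,0,40],[0,0,0],0],
  [[0,0,40],[0,0,0],0],
  [[0,0,25],[0,0,0],0],
  [[0,0,12],[0,0,0],0],
  [[0,0,6],[0,0,0],0],
  [[0,0,0],[0,0,0],0],
  [[0,0,0],[0,0,0],0],
])

```text
time_s: 46.57
tool_pos: [0.4613, -0.1312, 0.045]
tool_rot: [180.0, -0.0, 90.3]
force: [-0.2, 0.6, 1.9]
grip_width: 0.0875
grasp_force: 0.0
```

Emit:
drive_tool([
  [[0,0,0],[0,0,0],1],
  [[0,0,0],[0,0,0],1],
  [[0,0,0],[0,0,0],1],
  [[0,0,0],[0,0,0],1],
  [[0,0,0],[0,0,0],1],
  [[0,0,0],[0,0,0],1],
  [[0,0,0],[0,0,0],1],
  [[0,0,0],[0,0,0],1],
  [[0,0,0],[0,0,0],1],
], newtons=25)

```text
time_s: 47.32
tool_pos: [0.4606, -0.1319, 0.045]
tool_rot: [-180.0, -0.0, 90.3]
force: [-1.7, -0.2, 3.1]
grip_width: 0.0525
grasp_force: 25.0
```

```bash
python3 d.py .6098 -.3083 .143 90
```

```text
t 47.32 pos [ 0.4606 -0.1319  0.045 ] rot [-1.7999e+02 -1.0000e-02  9.0260e+01] F [-1.7 -0.2  3.1] grip 0.0525 25.0
shift now-frame [-177.   148.4  -98. ] final-frame [-176.4  149.2  -98. ] turn [-0.0002 -0.0002  0.0046]
```

Emit:
drive_tool([
  [[0,0,-15],[0,0,0],1],
  [[0,0,-35],[0,0,0],1],
  [[0,0,-35],[0,0,0],1],
  [[0,0,-15],[0,0,0],1],
  [[-29.5,24.7,0],[0,0,0],1],
  [[-29.5,24.7,0],[0,0,0],1],
  [[-29.5,24.7,0],[0,0,0],1],
  [[-29.5,24.7,0],[0,0,0],1],
  [[-29.5,24.7,0],[0,0,0],1],
  [[-29.5,24.7,0],[0,0,0],1],
  [[0,0,0],[0,0,0],1],
  [[0,0,0],[0,0,0],1],
])

```text
time_s: 48.32
tool_pos: [0.6091, -0.3101, 0.1422]
tool_rot: [-179.8, 0.0, 90.1]
force: [0.3, 0.8, -2.0]
grip_width: 0.0522
grasp_force: 24.9
```

```bash
python3 d.py .6098 -.3083 .053 90
```

```text
t 48.32 pos [ 0.6091 -0.3101  0.1422] rot [-1.7978e+02  3.0000e-02  9.0120e+01] F [ 0.3  0.8 -2. ] grip 0.0522 24.9
shift now-frame [ 1.9  1.  89.2] final-frame [ 1.8  0.7 89.2] turn [-0.0038  0.0005  0.0021]
```

Emit:
drive_tool([
  [[1.8,0.7,20],[0,0,0],1],
  [[0,0,30],[0,0,0],1],
  [[0,0,25],[0,0,0],1],
  [[0,0,10],[0,0,0],1],
  [[0,0,4],[0,0,0],1],
  [[0,0,1],[0,0,0],1],
  [[0,0,0],[0,0,0],1],
  [[0,0,0],[0,0,0],1],
])

```text
time_s: 48.98
tool_pos: [0.6115, -0.3069, 0.057]
tool_rot: [179.8, 0.1, 90.3]
force: [0.3, 0.6, -1.4]
grip_width: 0.0527
grasp_force: 24.9
```

Emit:
drive_tool([
  [[0,0,1],[0,0,0],1],
  [[0,0,0],[0,0,0],1],
  [[0,0,0],[0,0,0],1],
])

```text
time_s: 49.23
tool_pos: [0.6107, -0.3066, 0.0546]
tool_rot: [179.9, 0.0, 90.3]
force: [0.4, -0.4, -2.1]
grip_width: 0.0526
grasp_force: 24.9
```

Emit:
drive_tool([
  [[0,0,2],[0,0,0],1],
  [[0,0,1],[0,0,0],1],
  [[0,0,0],[0,0,0],1],
  [[0,0,0],[0,0,0],1],
])

```text
time_s: 49.57
tool_pos: [0.6105, -0.3065, 0.0511]
tool_rot: [180.0, 0.0, 90.3]
force: [-1.2, 0.2, 1.7]
grip_width: 0.0527
grasp_force: 25.0
```

Emit:
drive_tool([
  [[0,0,0.5],[0,0,0],0.3],
  [[0,0,0],[0,0,0],0.1],
  [[0,0,0],[0,0,0],0],
  [[0,0,0],[0,0,0],0],
  [[0,0,0],[0,0,0],0],
  [[0,0,0],[0,0,0],0],
  [[0,0,-15],[0,0,0],0],
  [[0,0,-35],[0,0,0],0],
  [[0,0,-40],[0,0,0],0],
  [[0,0,-30],[0,0,0],0],
  [[0,0,0],[0,0,0],0],
])

```text
time_s: 50.48
tool_pos: [0.614, -0.3089, 0.1802]
tool_rot: [179.3, 0.3, 90.2]
force: [0.8, -0.1, 0.9]
grip_width: 0.087
grasp_force: 0.0
```

```bash
python3 d.py .3963 -.2158 .17 90; python3 j.py
```

```text
t 50.48 pos [ 0.614  -0.3089  0.1802] rot [179.26   0.32  90.25] F [ 0.8 -0.1  0.9] grip 0.087 0.0
shift now-frame [  94.1 -217.5    6.8] final-frame [  93.1 -217.7   10.2] turn [0.013  0.0055 0.0043]
green strip 34 [ 0.6296 -0.2571  0.016 ]
green strip 49 [ 0.561  -0.4298  0.016 ]
red strip 49 [ 0.6652 -0.0422  0.016 ]
red strip 50 [ 0.6271 -0.2241  0.016 ]
red jar 83 [ 0.4145 -0.3412  0.058 ]
```

```bash
python3 - <<'E'
from h import *
c=env.get_calibration("scene");p,d=env.read_camera("scene");cv2.imwrite("pics/now2.png",p)
for n,lo,hi in [("green",(40,70,40),(85,255,255)),("red",(0,130,80),(6,255,255))]:
    for a,ce,r,m in blobs(p,lo,hi,15): print(n,a,ce.round(),ray(c,ce,.058)[0].round(3))
E
```

```text
green 49 [184. 187.] [ 0.394 -0.215  0.058]
green 28 [187. 200.] [ 0.448 -0.217  0.058]
green 71 [168. 246.] [ 0.605 -0.308  0.058]
green 45 [127. 254.] [ 0.595 -0.425  0.058]
green 24 [188. 258.] [ 0.661 -0.259  0.058]
green 27 [171. 259.] [ 0.652 -0.306  0.058]
red 37 [260. 249.] [ 0.696 -0.051  0.058]
red 38 [199. 254.] [ 0.657 -0.227  0.058]
```

Emit:
drive_tool([
  [[15.3,-35.8,0],[0,0,0],0],
  [[15.3,-35.8,0],[0,0,0],0],
  [[15.3,-35.8,0],[0,0,0],0],
  [[15.3,-35.8,0],[0,0,0],0],
  [[15.3,-35.8,0],[0,0,0],0],
  [[15.3,-35.8,0],[0,0,0],0],
  [[0,0,0],[0,0,0],0],
  [[0,0,0],[0,0,0],0],
  [[0,0,0],[0,0,0],0],
])

```text
time_s: 51.33
tool_pos: [0.3955, -0.2156, 0.1703]
tool_rot: [180.0, -0.0, 90.3]
force: [-0.5, -0.3, -0.8]
grip_width: 0.0871
grasp_force: 0.0
```

```bash
python3 d.py .3963 -.2158 .043 90
```

```text
t 51.33 pos [ 0.3955 -0.2156  0.1703] rot [179.95  -0.    90.28] F [-0.5 -0.3 -0.8] grip 0.0871 0.0
shift now-frame [ -0.2   0.7 127.3] final-frame [ -0.2   0.8 127.3] turn [ 0.0008 -0.0001  0.0049]
```

Emit:
drive_tool([
  [[-0.2,0.5,20],[0,0,0],0],
  [[0,0,40],[0,0,0],0],
  [[0,0,38],[0,0,0],0],
  [[0,0,18],[0,0,0],0],
  [[0,0,7],[0,0,0],0],
  [[0,0,2],[0,0,0],0],
  [[0,0,0],[0,0,0],0],
])

```text
time_s: 51.92
tool_pos: [0.3967, -0.2165, 0.0455]
tool_rot: [-180.0, 0.0, 90.3]
force: [-0.4, -0.2, -1.2]
grip_width: 0.0872
grasp_force: 0.0
```

Emit:
drive_tool([
  [[0,0,0],[0,0,0],1],
  [[0,0,0],[0,0,0],1],
  [[0,0,0],[0,0,0],1],
  [[0,0,0],[0,0,0],1],
  [[0,0,0],[0,0,0],1],
  [[0,0,0],[0,0,0],1],
  [[0,0,0],[0,0,0],1],
  [[0,0,0],[0,0,0],1],
  [[0,0,0],[0,0,0],1],
])

```text
time_s: 52.67
tool_pos: [0.3959, -0.2158, 0.0457]
tool_rot: [180.0, -0.0, 90.3]
force: [-1.0, 1.2, 3.5]
grip_width: 0.0526
grasp_force: 25.0
```

Emit:
drive_tool([
  [[0,0,-15],[0,0,0],1],
  [[0,0,-35],[0,0,0],1],
  [[0,0,-35],[0,0,0],1],
  [[0,0,-15],[0,0,0],1],
  [[-23.4,26.3,0],[0,0,0],1],
  [[-23.4,26.3,0],[0,0,0],1],
  [[-23.4,26.3,0],[0,0,0],1],
  [[-23.4,26.3,0],[0,0,0],1],
  [[-23.4,26.3,0],[0,0,0],1],
  [[-23.4,26.3,0],[0,0,0],1],
  [[-23.4,26.3,0],[0,0,0],1],
  [[0,0,0],[0,0,0],1],
])

```text
time_s: 53.67
tool_pos: [0.5833, -0.3823, 0.1417]
tool_rot: [-179.9, 0.2, 90.2]
force: [-0.3, 0.7, -2.3]
grip_width: 0.0525
grasp_force: 25.0
```

Emit:
drive_tool([
  [[0,0,0],[0,0,0],1],
  [[0,0,0],[0,0,0],1],
])

```text
time_s: 53.83
tool_pos: [0.5795, -0.3784, 0.1439]
tool_rot: [-179.8, -0.1, 90.2]
force: [0.4, -0.3, -1.9]
grip_width: 0.0528
grasp_force: 25.0
```

```bash
python3 d.py .5810 -.3787 .053 90
```

```text
t 53.83 pos [ 0.5795 -0.3784  0.1439] rot [-1.7984e+02 -7.0000e-02  9.0240e+01] F [ 0.4 -0.3 -1.9] grip 0.0528 25.0
shift now-frame [-0.4  1.7 90.9] final-frame [-0.3  1.5 90.9] turn [-0.0027 -0.0012  0.0043]
```

Emit:
drive_tool([
  [[0,1,20],[0,0,0],1],
  [[0,0,30],[0,0,0],1],
  [[0,0,25],[0,0,0],1],
  [[0,0,10],[0,0,0],1],
  [[0,0,5],[0,0,0],1],
  [[0,0,2],[0,0,0],1],
  [[0,0,0],[0,0,0],1],
  [[0,0,0],[0,0,0],1],
])

```text
time_s: 54.5
tool_pos: [0.5824, -0.3794, 0.0553]
tool_rot: [179.8, 0.1, 90.3]
force: [0.1, 0.4, -1.1]
grip_width: 0.0528
grasp_force: 25.0
```

Emit:
drive_tool([
  [[0,0,1.5],[0,0,0],1],
  [[0,0,0],[0,0,0],1],
  [[0,0,0],[0,0,0],1],
])

```text
time_s: 54.75
tool_pos: [0.5819, -0.379, 0.0525]
tool_rot: [179.9, 0.0, 90.3]
force: [0.1, -0.2, -1.6]
grip_width: 0.0523
grasp_force: 25.0
```

Emit:
drive_tool([
  [[0,0,1.3],[0,0,0],1],
  [[0,0,0],[0,0,0],1],
  [[0,0,0],[0,0,0],1],
])

```text
time_s: 55.0
tool_pos: [0.5819, -0.3791, 0.0518]
tool_rot: [179.9, 0.0, 90.3]
force: [-1.7, 1.4, 6.3]
grip_width: 0.0521
grasp_force: 25.0
```

Emit:
drive_tool([
  [[0,0,0],[0,0,0],0.3],
  [[0,0,0],[0,0,0],0.1],
  [[0,0,0],[0,0,0],0],
  [[0,0,0],[0,0,0],0],
  [[0,0,0],[0,0,0],0],
  [[0,0,0],[0,0,0],0],
  [[0,0,-15],[0,0,0],0],
  [[0,0,-35],[0,0,0],0],
  [[0,0,-40],[0,0,0],0],
  [[0,0,-30],[0,0,0],0],
  [[0,0,0],[0,0,0],0],
])

```text
time_s: 55.92
tool_pos: [0.5848, -0.3817, 0.1804]
tool_rot: [179.3, 0.4, 90.2]
force: [0.8, -1.2, 1.2]
grip_width: 0.0872
grasp_force: 0.0
```

```bash
python3 j.py
```

```text
green strip 34 [ 0.6305 -0.2574  0.016 ]
green jar 77 [ 0.6114 -0.3092  0.058 ]
green jar 34 [ 0.5871 -0.3756  0.058 ]
red strip 49 [ 0.6652 -0.0422  0.016 ]
red strip 50 [ 0.6271 -0.2241  0.016 ]
```

Emit:
drive_tool([
  [[7.6,-33.5,0],[0,0,0],0],
  [[7.6,-33.5,0],[0,0,0],0],
  [[7.6,-33.5,0],[0,0,0],0],
  [[7.6,-33.5,0],[0,0,0],0],
  [[7.6,-33.5,0],[0,0,0],0],
  [[0,0,0],[0,0,0],0],
  [[0,0,0],[0,0,0],0],
  [[0,0,0],[0,0,0],0],
])

```text
time_s: 56.63
tool_pos: [0.4144, -0.3413, 0.1708]
tool_rot: [179.9, -0.0, 90.3]
force: [1.0, 0.4, -0.9]
grip_width: 0.0869
grasp_force: 0.0
```

```bash
python3 d.py .4146 -.3410 .043 90
```

```text
t 56.63 pos [ 0.4144 -0.3413  0.1708] rot [ 1.7993e+02 -1.0000e-02  9.0280e+01] F [ 1.   0.4 -0.9] grip 0.0869 0.0
shift now-frame [  0.3   0.  127.8] final-frame [  0.3   0.2 127.8] turn [ 0.0012 -0.0001  0.0048]
```

Emit:
drive_tool([
  [[0.3,0,20],[0,0,0],0],
  [[0,0,40],[0,0,0],0],
  [[0,0,38],[0,0,0],0],
  [[0,0,18],[0,0,0],0],
  [[0,0,7],[0,0,0],0],
  [[0,0,3],[0,0,0],0],
  [[0,0,0],[0,0,0],0],
])

```text
time_s: 57.22
tool_pos: [0.4148, -0.3417, 0.0446]
tool_rot: [-180.0, 0.0, 90.3]
force: [-0.0, -0.6, -0.0]
grip_width: 0.0868
grasp_force: 0.0
```

Emit:
drive_tool([
  [[0,0,0],[0,0,0],1],
  [[0,0,0],[0,0,0],1],
  [[0,0,0],[0,0,0],1],
  [[0,0,0],[0,0,0],1],
  [[0,0,0],[0,0,0],1],
  [[0,0,0],[0,0,0],1],
  [[0,0,0],[0,0,0],1],
  [[0,0,0],[0,0,0],1],
  [[0,0,0],[0,0,0],1],
])

```text
time_s: 57.97
tool_pos: [0.4142, -0.3414, 0.0449]
tool_rot: [180.0, 0.0, 90.3]
force: [-0.1, 0.8, 3.8]
grip_width: 0.0525
grasp_force: 25.0
```

Emit:
drive_tool([
  [[0,0,-15],[0,0,0],1],
  [[0,0,-35],[0,0,0],1],
  [[0,0,-40],[0,0,0],1],
  [[0,0,-20],[0,0,0],1],
  [[26,29,0],[0,0,0],1],
  [[26,29,0],[0,0,0],1],
  [[26,29,0],[0,0,0],1],
  [[26,29,0],[0,0,0],1],
  [[26,29,0],[0,0,0],1],
  [[26,29,0],[0,0,0],1],
  [[26,29,0],[0,0,0],1],
  [[26,29,0],[0,0,0],1],
])

```text
time_s: 58.97
tool_pos: [0.6455, -0.1306, 0.1536]
tool_rot: [-179.9, -0.0, 90.3]
force: [1.0, -1.1, -1.3]
grip_width: 0.0523
grasp_force: 24.9
```

Emit:
drive_tool([
  [[0,0,0],[0,0,0],1],
  [[0,0,0],[0,0,0],1],
  [[0,0,0],[0,0,0],1],
])

```text
time_s: 59.22
tool_pos: [0.644, -0.1326, 0.1533]
tool_rot: [-179.9, 0.0, 90.3]
force: [0.1, -1.3, -1.4]
grip_width: 0.0523
grasp_force: 24.9
```

```bash
python3 d.py .6462 -.1332 .053 90
```

```text
t 59.22 pos [ 0.644  -0.1326  0.1533] rot [-1.7985e+02  5.0000e-02  9.0280e+01] F [ 0.1 -1.3 -1.4] grip 0.0523 24.9
shift now-frame [ -0.5   2.5 100.3] final-frame [ -0.6   2.2 100.3] turn [-0.0026  0.0009  0.0048]
```

Emit:
drive_tool([
  [[0,1.5,20],[0,0,0],1],
  [[0,0,35],[0,0,0],1],
  [[0,0,27],[0,0,0],1],
  [[0,0,12],[0,0,0],1],
  [[0,0,5],[0,0,0],1],
  [[0,0,2],[0,0,0],1],
  [[0,0,0],[0,0,0],1],
  [[0,0,0],[0,0,0],1],
  [[0,0,0],[0,0,0],1],
])

```text
time_s: 59.97
tool_pos: [0.6476, -0.1326, 0.0555]
tool_rot: [179.8, 0.0, 90.3]
force: [0.0, -0.8, -1.9]
grip_width: 0.0523
grasp_force: 24.9
```

Emit:
drive_tool([
  [[0,0,1],[0,0,0],1],
  [[0,0,0],[0,0,0],1],
  [[0,0,0],[0,0,0],1],
])

```text
time_s: 60.22
tool_pos: [0.6466, -0.1321, 0.053]
tool_rot: [180.0, -0.0, 90.3]
force: [0.5, -0.7, -1.7]
grip_width: 0.0527
grasp_force: 24.9
```

Emit:
drive_tool([
  [[0,0,2],[0,0,0],1],
  [[0,0,0],[0,0,0],1],
  [[0,0,0],[0,0,0],1],
])

```text
time_s: 60.47
tool_pos: [0.6469, -0.1322, 0.051]
tool_rot: [179.9, 0.0, 90.3]
force: [0.8, -0.3, 1.7]
grip_width: 0.0523
grasp_force: 25.0
```

Emit:
drive_tool([
  [[0,0,0],[0,0,0],0.3],
  [[0,0,0],[0,0,0],0.1],
  [[0,0,0],[0,0,0],0],
  [[0,0,0],[0,0,0],0],
  [[0,0,0],[0,0,0],0],
  [[0,0,0],[0,0,0],0],
  [[0,0,-15],[0,0,0],0],
  [[0,0,-35],[0,0,0],0],
  [[0,0,-40],[0,0,0],0],
  [[0,0,-40],[0,0,0],0],
  [[0,0,-40],[0,0,0],0],
])

```text
time_s: 61.38
tool_pos: [0.646, -0.1322, 0.2223]
tool_rot: [-180.0, -0.0, 90.3]
force: [0.5, -0.9, -0.2]
grip_width: 0.0868
grasp_force: 0.0
```

Emit:
drive_tool([
  [[0,-35,-5],[0,0,0],0],
  [[0,-35,-5],[0,0,0],0],
  [[0,-35,-5],[0,0,0],0],
  [[0,-35,-5],[0,0,0],0],
  [[0,-35,-5],[0,0,0],0],
  [[0,0,0],[0,0,0],0],
  [[0,0,0],[0,0,0],0],
  [[0,0,0],[0,0,0],0],
])

```text
time_s: 62.05
tool_pos: [0.4721, -0.1328, 0.2461]
tool_rot: [179.9, -0.0, 90.3]
force: [0.3, -0.1, 1.0]
grip_width: 0.0871
grasp_force: 0.0
```

```bash
python3 j.py; python3 n.py | tail -1; python3 - <<'E'
from h import *
p=cv2.imread("pics/now.png");cv2.imwrite("pics/s4.png",cv2.resize(p,(800,600),interpolation=cv2.INTER_CUBIC))
E
```

```text
green strip 26 [ 0.6378 -0.2604  0.016 ]
green jar 78 [ 0.6112 -0.3093  0.058 ]
green jar 76 [ 0.5824 -0.3804  0.058 ]
green strip 47 [ 0.5606 -0.4296  0.016 ]
red strip 49 [ 0.6652 -0.0422  0.016 ]
red jar 81 [ 0.6474 -0.1321  0.058 ]
red strip 36 [ 0.6379 -0.2264  0.016 ]
now (np.int64(13), array([ 0.0035, -0.008 ]), np.float64(-66.5), 'green mean ang', np.float64(-103.9))
```

View pics/s4.png

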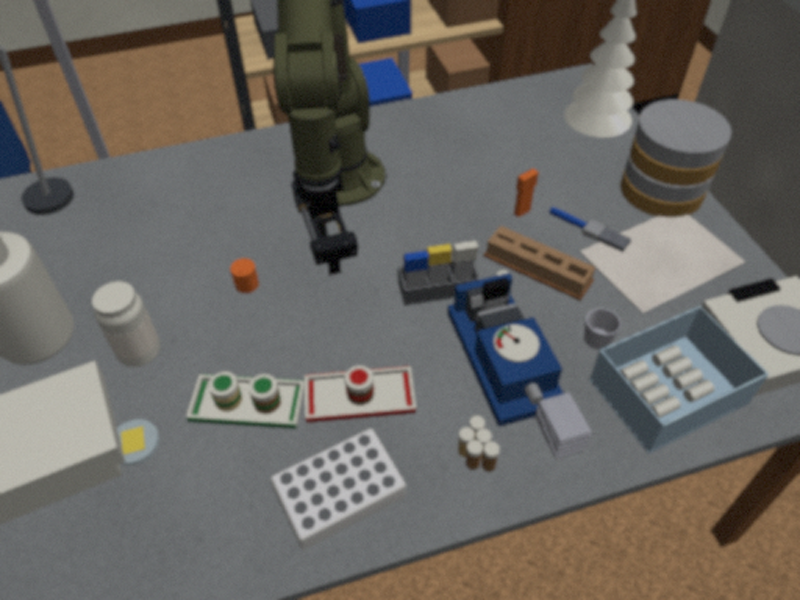

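The picture shows both green jars in the green tray (224,388 and 264,392) and the red jar in the red tray (358,382). Leaves 1–3 stand in the caddy, leaf 4 is in the jaws with the needle in the green, and nothing else has moved.

```bash
python3 -c "
from cell import env
print(env.sign_off())"
```

```text
the job is handed in; nothing more can be done
None
```

The job is done and handed in: leaves 1–3 slipped in freely and stand in the caddy, leaf 4 binds in the jaws with the needle in the green, and the two green jars and one red jar are upright in their trays.

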